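# Fit the comb, shut the noodle-cutter cassette and pin it

## Robot

A 6-joint arm with a two-finger parallel gripper is mounted at the origin on the work surface. World frame = base frame: x ahead of the robot, y to its left, z up, the work surface at z = 0. Lengths are in m, angles in rad, forces in N, time in s.
With the tool pointing down it reaches from about 0.275 to 0.775 m from the base axis. Payload 14.6 kg.
Tool frame: the origin (TCP) lies on the centre line of the jaws, within the pads' length; the fingertips stand 25 mm ahead of it and the grasp point (between the pads) lies 6 mm ahead of it; x points along the fingers, z is the direction in which the jaws open and shut, and the axes are right-handed (so a half turn about x gives the same grasp; the last joint's range is limited). The gripper opens to 85 mm and grips with 20 to 120 N. Pads are 22 mm wide; open, the fingers measure 114 mm over their backs; the gripper's body (76 mm by 85 mm) begins 54 mm behind the grasp point. The pads swing forward as they close: fully open they stand 13 mm farther back than shut.
Start: joints at [1.107, 0.263, -0.048, 1.259, 0, 1.415], TCP at [0.16, 0.5, 0.256] pointing down, gripper open.
Joint ranges: [-2.65, 2.65], [-0.89, 1.7], [-1.18, 1.37], [-2.13, 2.11], [-1.35, 1.29], [-3.14, 3.14]. Speed limits (rad/s): [1.89, 1.89, 2.57, 2.79, 3.14, 3.14].

## Interface

Orientations are given as [roll, pitch, yaw] about the fixed x, y, z axes, in that order (R = Rz(yaw) Ry(pitch) Rx(roll)).
In Python, from station import r gives the robot as it stands.
- The arm moves only by the shell command python3 -m creep 'ROWS'. ROWS is text: rows parted by semicolons, each of 7 numbers parted by spaces: the shift along the tool's x, y, z in m, then the turn, a rotation vector about the tool's x, y, z in degrees, then the finger opening in m, from 0 to 0.0854. A call has 1 to 12 rows; each row shifts and turns the commanded pose from where the row before left it, along the tool's axes as they then stand; what a row does not reach is not made up. A row lasts 1/10 s, in which the tool goes at most 50 mm and 8.59 degrees, less where a joint would pass 70% of its speed; a pose out of reach is approached as far as the arm can. A call is refused whole if a number of a shift passes 0.05 or a number of a turn 8.59, either way. A call with a gripper value outside its range is refused whole. The fingers move at their own pace and stop on an object; the grip force is fixed at half the most. Time passes only in rows, so rows that do not move let the fingers close. It gives the time, the measured TCP pose, the force and the opening at its end, in the units of the state.
- r.state(): the state, without advancing time (a new reading comes with each control period).
- r.capture(name): name is "side" or "top" or "wrist"; returns the picture (420x560x3 uint8, red, green, blue); there is no depth.
- r.camera_info(name): a dict with "fov_y" (degrees; the focal length in pixels is half the picture's height over the tangent of half this angle, whatever the lens; pixels are square), "cx", "cy" (the principal point, pixels), "cam_to_world" (4x4, takes a point from camera to world coordinates); the wrist camera has in their place "mount" (4x4, takes a point from camera to tool coordinates, whose origin is the TCP and whose axes are the tool frame's). Camera axes: x right, y up, looking along -z (the intrinsics and any distortion apply to the point x, -y, -z); pixel columns grow to the right and rows downward; lengths in m; the calibration is good to about 2 mm. A picture is of the moment at which its call begins: read the wrist's pose just before it. camera_info takes no time and is no camera call.
- r.sign_off(): hands the job in, once; it reports no verdict.
The state is a dict: "clock": time; "q": joint angles; "qvel": joint speeds; "tau": joint torques, N m; "ee_pos": TCP position; "orientation": TCP orientation; "contact_force": force on the tool from outside, world axes, zero at the start; "moment": the same for the moment, N m; "finger_gap": finger opening in m.
Only numpy, scipy, OpenCV 4.12 (cv2) and the standard library are available. Lean on these libraries where they do the work, as an engineer would, in place of code of your own. Each camera call takes 0.05 s, during which the arm holds its last target.

## Task

Hang the blue saddle comb over the steel bar inside the open noodle-cutter cassette, legs down on either side of the bar, and let go of it. Then shut the red-edged hinged cover over it, take the yellow-handled locking pin from its wooden block and push it down through the hole in the cover into the hole in the lock block beneath, until its flange bears on the cover and the cover is pressed fully shut against its spring. Finish while still holding the pin pushed down so that the cover stays shut, and leave the spray can, bowl and brush where they stand.

Things in the scene. Friction and masses are not known exactly. Their poses are not given: they have to be found in the camera images.
- cassette: Noodle-cutter cassette fixed to the bench, base 150 (x) x 200 (y) mm. Origin on the bench under the bar, z up. Along its y: two cutter rollers (tops 39 mm high), the bar above them. Grey lock block at the -y end (centre y -70, 40 mm along y, 120 along x, top 87 mm high), hinge posts at the +y end (y 59 to 73). Side walls at x = +-60 to 68, 40 mm high. Open from above while the cover is open.
- bar (a point): Top (72 mm above the bench) of the horizontal steel bar, 12 mm thick, over the cassette's origin; axes as the cassette's. The bar runs along y, free from y -50 to +59 mm.
- hole (a point): Centre of the mouth of the upright pin hole in the top of the lock block (87 mm above the bench); 13 mm in diameter, 38 mm deep.
- cover (a joint): Cover angle, rad: 0 fully shut (level), 1.57 upright, up to 2.1 leaning to the cassette's +y. Starts 1.6 to 1.9, held by hinge friction. Pushed from its +y side past upright to about 0.7 it sinks by itself (1 to 2 s) onto a spring plunger on the lock block, about 0.06 rad ajar. Then 8 to 10 N down at its hole shuts it; let go, it springs ajar again.
- cover_hinge (a point): On the hinge line, 92 mm above the bench, 66 mm to +y of the cassette's origin; the line runs along the cassette's x. The cover is a plate 120 mm wide, 10 mm thick, centred on this line in height, reaching 158 mm from it (to the cassette's -y when shut), with a clear window and a red outer end.
- cover_hole (a point): Centre of the 13 mm hole through the red end of the cover, at its outer face (on top, 97 mm above the bench, when shut), 136 mm from the hinge line. Straight over hole when the cover is shut or nearly so.
- cover_edge (a point): Middle of the cover's free edge, 158 mm from the hinge line, at half thickness.
- saddle: Blue saddle comb, inverted U, 26 (x) x 50 (y) x 34 mm high, about 100 g, standing on its two legs. Legs 4 mm thick, 29 mm long, 18 mm apart inside, running along its y; web on top 5 mm. Origin midway between the leg ends (underside), z up. Grip across the legs' outsides (26 mm, along x). Hung, its origin is 29 mm below the bar's top; either way round will do.
- block: Wooden parking block 60 x 60 x 55 mm, fixed to the bench, with a hole (13 mm, 50 mm deep) in its top in which the pin stands. Origin at the centre of its underside.
- pin: Locking pin standing in the wooden block, about 80 g. Origin at its lower tip, z up to the handle: steel shaft 10 mm thick, tapered tip, 45 mm to the flange; flange 26 mm wide, 5 mm thick; round yellow handle 18 mm wide, 26 mm tall (top 76 mm above the tip). In the block its tip is 10 mm above the bench. Pushed home with the cover shut its tip is 35 mm below the lock block's top.
- pin_tip (a point): Lower tip of the pin (its origin).
- pin_grip (a point): Middle of the pin's yellow handle, 63 mm above the tip.
- spray: Spray can with a red band, 60 mm in diameter, 190 mm tall, origin under its centre. Bystander.
- bowl: Steel bowl, 124 mm across, 50 mm tall, origin under its centre. Bystander.
- brush: Green bench brush lying on the bench, about 0.2 m long along its x. Bystander.

How it is judged:
On the way, in this order (a step that is already met when the one before it is completed fails the run):
1. the saddle comb hangs over the bar, let go, the cover still open (x of saddle in the frame of bar between -0.006 and 0.006 m and y of saddle in the frame of bar between -0.04 and 0.04 m and z of saddle in the frame of bar between -0.034 and -0.025 m and angle between the y axis of saddle and the y axis of bar, either way round below 0.3 rad and angle between saddle's own z axis and vertical below 0.35 rad and value of joint cover above 1 rad and contact force between the fingers and saddle below 0.05 N), for 0.2 s.
2. the cover is down over the comb (ajar on its spring or shut) (x of saddle in the frame of bar between -0.006 and 0.006 m and y of saddle in the frame of bar between -0.04 and 0.04 m and z of saddle in the frame of bar between -0.034 and -0.025 m and angle between the y axis of saddle and the y axis of bar, either way round below 0.3 rad and angle between saddle's own z axis and vertical below 0.35 rad and value of joint cover below 0.1 rad), for 0.2 s.
3. the pin passes through the cover into the lock block (all of step 2 and horizontal distance between pin_tip and hole below 0.005 m and z of pin_tip in the frame of hole below -0.02 m and angle between pin's own z axis and vertical below 0.15 rad), for 0.1 s.
At the end, for the whole second after the job is handed in: Robot holds the pin down (fingers on it over 2 N, pin on cassette over 4 N), tip 31 mm or more deep, within 5 mm of the hole axis, upright to 0.15 rad, at rest; cover within 0.02 rad of shut; comb hung on the bar (25 to 34 mm below its top, 6 mm sideways, 40 mm along, 0.3 rad) (x of saddle in the frame of bar between -0.006 and 0.006 m and y of saddle in the frame of bar between -0.04 and 0.04 m and z of saddle in the frame of bar between -0.034 and -0.025 m and angle between the y axis of saddle and the y axis of bar, either way round below 0.3 rad and angle between saddle's own z axis and vertical below 0.35 rad and horizontal distance between pin_tip and hole below 0.005 m and angle between pin's own z axis and vertical below 0.15 rad and z of pin_tip in the frame of hole below -0.031 m and value of joint cover below 0.02 rad and contact force between pin and cassette above 4 N and contact force between the fingers and pin above 2 N and linear speed of pin below 0.02 m/s); the arm keeps its last pose, push and grip.
It fails at once if the spray was moved more than 40 mm (distance of spray from where it was at the start of the episode above 0.04 m).
It fails at once if the bowl was moved more than 40 mm (distance of bowl from where it was at the start of the episode above 0.04 m).
It fails at once if the brush was moved more than 40 mm (distance of brush from where it was at the start of the episode above 0.04 m).
It also fails if it takes over 72 s, if anything falls off the work surface, if the arm or the gripper's body presses on something with over 40 N, if the wrist force passes 120 N, or if a joint passes its speed limit or range.

## Working session

There is one attempt and no reset: what is moved stays moved. The work goes in short steps, Python scripts to look and compute and a shell command to move; the robot and the scene stay as the last step left them, time stands still between calls to the robot, and variables do not carry over. Pictures are saved under pics/ and viewed, and the job is handed in when it is done.

```bash
ls; mkdir -p pics
python3 - <<'E'
from station import r
import cv2,numpy as np
np.set_printoptions(precision=4,suppress=True)
print(r.state())
for n in ["side","top","wrist"]:
    print(n,r.camera_info(n))
    cv2.imwrite(f"pics/{n}0.png",r.capture(n)[:,:,::-1])
E
```

```text
pics
{'clock': 0.0, 'q': array([ 1.1067,  0.2635, -0.0489,  1.2594, -0.    ,  1.4155]), 'qvel': array([ 0.0005,  0.0003,  0.0006, -0.0011,  0.0008,  0.0011]), 'tau': array([ -0.0005, -63.7627,  38.4562,   0.0138,  -0.0002,   0.    ]), 'ee_pos': array([0.1594, 0.4999, 0.2558]), 'orientation': array([ 2.9962,  1.5697, -2.025 ]), 'contact_force': array([-0.1871, -0.2622, -0.1329]), 'moment': array([-0.0106, -0.0281, -0.0223]), 'finger_gap': 0.0856602892076384}
side {'fov_y': 48.00794053860718, 'cx': 274.2553638048308, 'cy': 202.0065122166933, 'cam_to_world': array([[ 0.8141,  0.3373, -0.4727,  0.0644],
       [-0.5804,  0.4966, -0.6454, -0.6355],
       [ 0.0171,  0.7998,  0.6001,  0.7068],
       [ 0.    ,  0.    ,  0.    ,  1.    ]])}
top {'fov_y': 57.82850652440609, 'cx': 282.4808879020287, 'cy': 205.5405038178987, 'cam_to_world': array([[ 0.0073,  0.9813, -0.1921,  0.3841],
       [-0.9997,  0.012 ,  0.0231,  0.0297],
       [ 0.0249,  0.1919,  0.9811,  0.9268],
       [ 0.    ,  0.    ,  0.    ,  1.    ]])}
wrist {'fov_y': 61.74464634484315, 'cx': 275.7837321172767, 'cy': 205.22031920907733, 'mount': array([[ 0.0015,  0.307 , -0.9517, -0.1161],
       [ 0.0005,  0.9517,  0.307 ,  0.0797],
       [ 1.    , -0.0009,  0.0013,  0.0002],
       [ 0.    ,  0.    ,  0.    ,  1.    ]])}
```

View pics/top0.png

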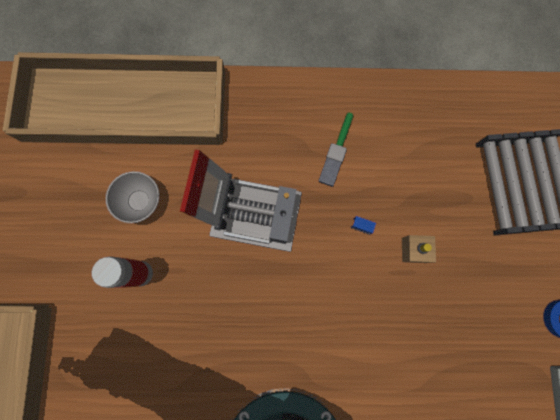

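View pics/side0.png

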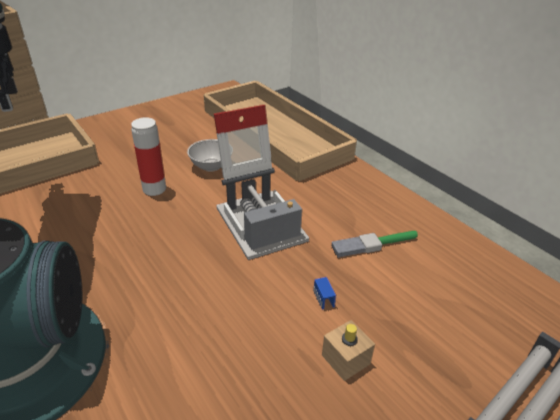

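View pics/wrist0.png

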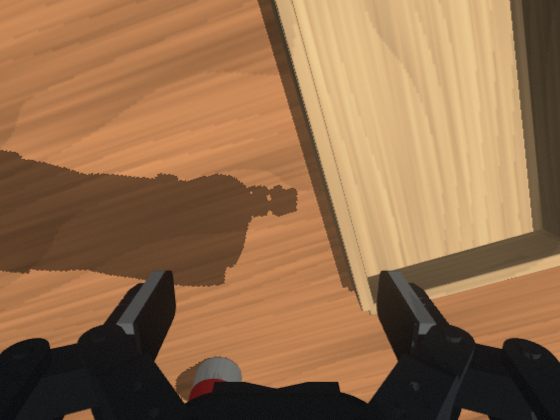

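```bash
cat > h.py <<'E'
import cv2,numpy as np
from scipy.spatial.transform import Rotation as R
np.set_printoptions(precision=4,suppress=True)
from station import r
def T_tool(s=None):
    s=s or r.state(); T=np.eye(4); T[:3,:3]=R.from_euler('xyz',s['orientation']).as_matrix(); T[:3,3]=s['ee_pos']; return T
def cam(n,T=None):
    c=r.camera_info(n); f=210/np.tan(np.radians(c['fov_y'])/2)
    M=c['cam_to_world'] if n!='wrist' else T@c['mount']
    return f,c['cx'],c['cy'],M
def ray(C,u,v):
    f,cx,cy,M=C
    d=M[:3,:3]@np.array([(u-cx)/f,-(v-cy)/f,-1.]); return M[:3,3],d/np.linalg.norm(d)
def onz(C,u,v,z):
    o,d=ray(C,u,v); return o+d*(z-o[2])/d[2]
def proj(C,p):
    f,cx,cy,M=C; q=M[:3,:3].T@(np.asarray(p)-M[:3,3]); return np.array([cx+f*q[0]/-q[2],cy-f*q[1]/-q[2]])
def tri(obs):
    A=np.zeros((3,3));b=np.zeros(3);L=[]
    for C,u,v in obs:
        o,d=ray(C,u,v);P=np.eye(3)-np.outer(d,d);A+=P;b+=P@o;L.append((P,o))
    x=np.linalg.solve(A,b); return x,[np.linalg.norm(P@(x-o)) for P,o in L]
def crop(img,x0,y0,x1,y1,k,fn):
    cv2.imwrite(fn,cv2.resize(img[y0:y1,x0:x1],None,fx=k,fy=k,interpolation=cv2.INTER_CUBIC))
E
python3 - <<'E'
from h import *
t=cv2.imread('pics/top0.png');s=cv2.imread('pics/side0.png')
crop(t,170,140,320,260,5,'pics/t0c.png')
crop(s,190,90,330,260,4,'pics/s0c.png')
crop(t,340,200,450,280,6,'pics/t0p.png')
for n,im in(('top',t),('side',s)):
    h=cv2.cvtColor(im,cv2.COLOR_BGR2HSV)
    for nm,lo,hi in(('blue',(108,150,60),(125,255,255)),('yel',(24,170,120),(34,255,255)),('green',(50,150,50),(75,255,255))):
        m=cv2.inRange(h,lo,hi);k,l,st,c=cv2.connectedComponentsWithStats(m)
        for i in range(1,k):
            if st[i,4]>15: print(n,nm,st[i],c[i], cv2.minAreaRect(np.argwhere(l==i)[:,::-1].astype(np.float32)))
E
```

```text
top blue [353 217  22  16 211] [363.6066 224.6398] ((363.45001220703125, 224.6500244140625), (20.23857307434082, 10.435516357421875), 18.434947967529297)
top blue [545 301  15  36 301] [554.3322 318.9302] ((552.0, 318.5), (35.0, 14.0), 90.0)
top yel [424 244   7   7  39] [426.8718 246.8718] ((426.75006103515625, 246.75003051757812), (6.363960266113281, 5.656853675842285), 45.0)
top green [338 114  14  31 161] [344.4845 128.913 ] ((344.5, 129.0), (5.246847152709961, 31.951953887939453), 19.653823852539062)
side blue [315 278  20  28 291] [324.4467 289.4399] ((325.4278564453125, 292.0876159667969), (29.749643325805664, 13.301034927368164), 66.03751373291016)
```

View pics/t0c.png

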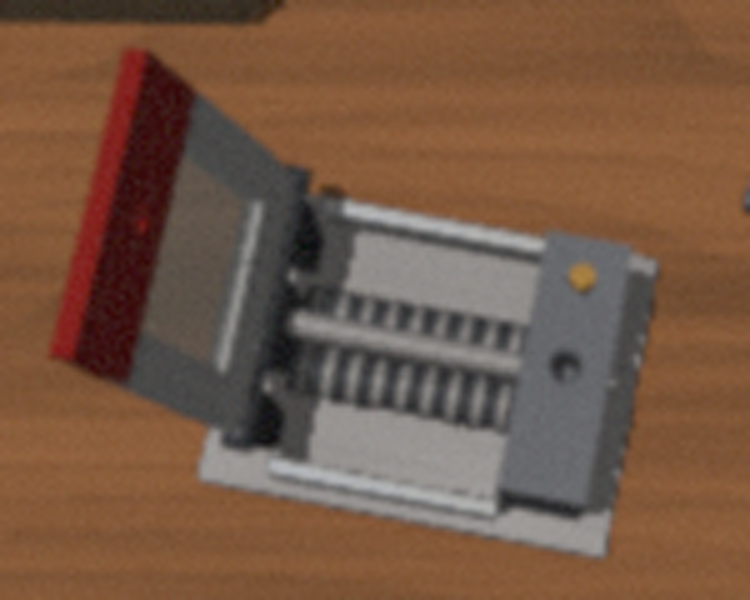

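View pics/s0c.png

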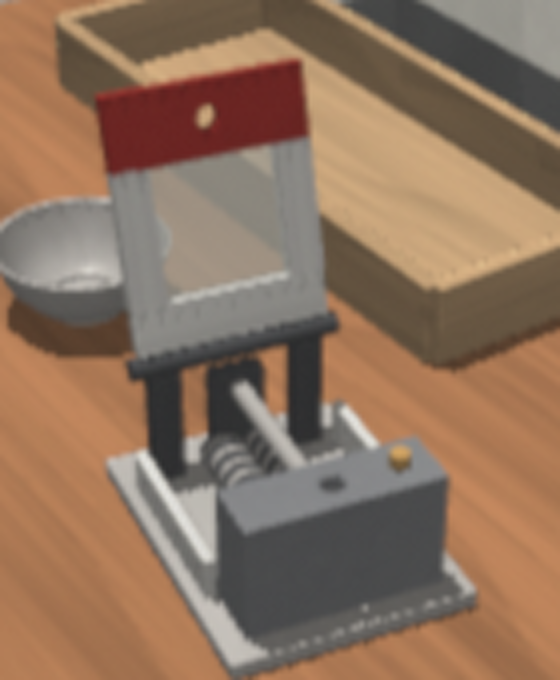

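View pics/t0p.png

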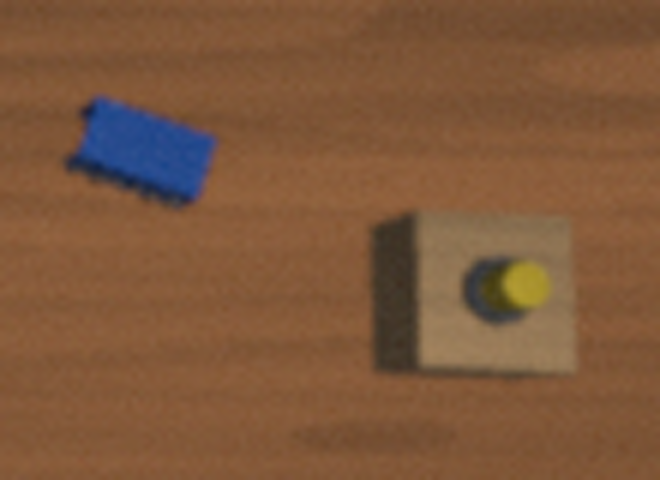

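```bash
python3 - <<'E'
from h import *
T=cam('top');S=cam('side')
t=lambda x,y:(170+x/5-.4,140+y/5-.4)
s=lambda x,y:(190+x/4-.4,90+y/4-.4)
print('hole tri',tri([(T,*t(567,366)),(S,*s(333,484))]), onz(T,*t(567,366),.087),onz(S,*s(333,484),.087))
c=[onz(T,*t(*p),.087) for p in((547,233),(632,248),(585,503),(502,492))]
print('lock',np.array(c),np.mean(c,0))
for a,b in((0,3),(1,2)): d=c[a]-c[b];print(np.linalg.norm(d),np.degrees(np.arctan2(d[1],d[0])))
c2=[onz(S,*s(*p),.087) for p in((217,487),(247,533),(447,482),(417,440))]
print('lockS',np.array(c2),np.mean(c2,0))
d=c2[2]-c2[1];print(np.linalg.norm(d),np.degrees(np.arctan2(d[1],d[0])))
# bar top line in top image
a=onz(T,*t(300,322),.070);b=onz(T,*t(520,362),.070);d=a-b;print('bar',a,b,np.degrees(np.arctan2(d[1],d[0]))-90)
# base plate corners z~?
for p in((205,480),(603,553),(655,262)): print('base',onz(T,*t(*p),.005))
# red edge
pr=tri([(T,*t(53,356)),(S,*s(98,97))]);pl=tri([(T,*t(133,50)),(S,*s(300,62))]);print('rededge',pr,pl)
# saddle
print('sad top',onz(T,363.6,224.6,.034))
P=lambda x,y:(340+x/6-.4,200+y/6-.4)
q=[onz(T,*P(*p),.034) for p in((98,97),(216,135),(195,204),(80,155))];print(np.array(q),np.mean(q,0))
for a,b in((0,1),(3,2)):
  d=q[a]-q[b];print('sad y ang',np.linalg.norm(d),np.degrees(np.arctan2(d[1],d[0])))
print('pin',onz(T,*P(525,286),.086)); w=[onz(T,*P(*p),.055) for p in((418,212),(572,216),(576,372),(418,370))];print(np.array(w),np.mean(w,0))
print('pin side', onz(S,351.5,327,.086))
E
python3 - <<'E'
from h import *
s=cv2.imread('pics/side0.png')
crop(s,300,260,400,390,6,'pics/s0p.png')
E
```

```text
hole tri (array([0.5324, 0.0085, 0.0865]), [np.float64(0.00036820463380504004), np.float64(0.0003682046338050417)]) [0.532  0.0086 0.087 ] [0.5324 0.0079 0.087 ]
lock [[ 0.5932  0.0182  0.087 ]
 [ 0.5867 -0.0205  0.087 ]
 [ 0.4705  0.0002  0.087 ]
 [ 0.475   0.037   0.087 ]] [0.5314 0.0087 0.087 ]
0.11971802057968861 -9.05497873200337
0.11808243424211916 -10.127861496409714
lockS [[ 0.4798  0.0405  0.087 ]
 [ 0.4718 -0.0007  0.087 ]
 [ 0.584  -0.0251  0.087 ]
 [ 0.5936  0.014   0.087 ]] [0.5323 0.0072 0.087 ]
0.11473284364275568 -12.274188625758624
bar [0.554  0.1307 0.07  ] [0.5366 0.0297 0.07  ] -9.789595575888029
base [0.4883 0.1816 0.005 ]
base [ 0.4548 -0.0115  0.005 ]
base [ 0.5995 -0.0369  0.005 ]
rededge (array([0.5071, 0.1992, 0.2418]), [np.float64(0.0009877831504504669), np.float64(0.0009877831504502524)]) (array([0.6248, 0.1764, 0.2407]), [np.float64(0.0010885511063663737), np.float64(0.0010885511063663945)])
sad top [ 0.515 -0.185  0.034]
[[ 0.5361 -0.1673  0.034 ]
 [ 0.5213 -0.214   0.034 ]
 [ 0.4937 -0.2046  0.034 ]
 [ 0.5127 -0.1594  0.034 ]] [ 0.516  -0.1863  0.034 ]
sad y ang 0.04903425057534664 72.44140001303181
sad y ang 0.04902011976918278 67.1176915556815
pin [ 0.4579 -0.3131  0.086 ]
[[ 0.4889 -0.2858  0.055 ]
 [ 0.4879 -0.3459  0.055 ]
 [ 0.428  -0.3432  0.055 ]
 [ 0.4283 -0.2823  0.055 ]] [ 0.4583 -0.3143  0.055 ]
pin side [ 0.4607 -0.3143  0.086 ]
```

View pics/s0p.png

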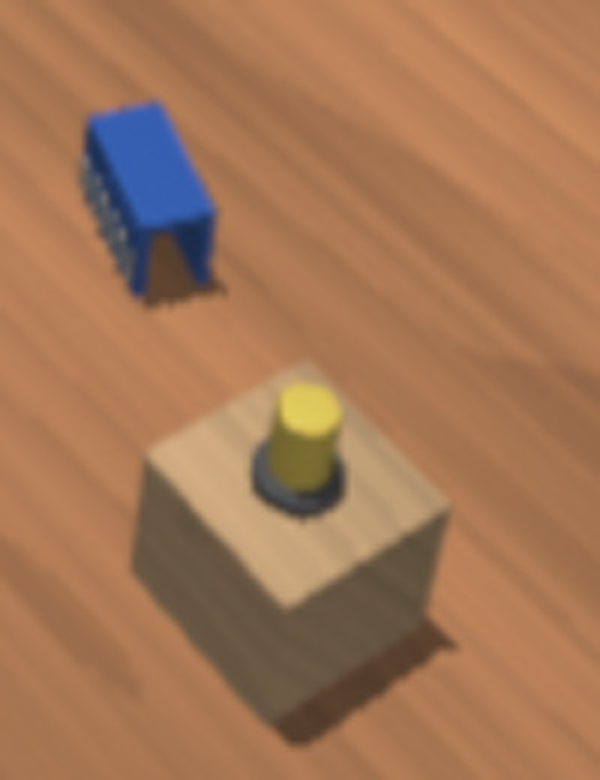

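```bash
cat >> h.py <<'E'
def info():
    s=r.state();T=T_tool(s);z=T[:3,2]
    print('t',round(s['clock'],2),'pos',s['ee_pos'],'x',T[:3,0],'zang',np.degrees(np.arctan2(z[1],z[0])),'F',s['contact_force'],'gap',round(s['finger_gap'],4),'q',s['q'])
def plan(p,zang=None,up=(0,0,-1)):
    """rotvec deg in tool needed to be vertical with z at zang; shift in the tool axes AFTER turning"""
    T=T_tool();a=np.radians(zang);z=np.array([np.cos(a),np.sin(a),0]);x=np.array(up,float)
    G=np.stack([x,np.cross(z,x),z],1)
    print('turn',np.degrees(R.from_matrix(T[:3,:3].T@G).as_rotvec()),'shift(after turn)',G.T@(np.array(p)-T[:3,3]))
E
python3 - <<'E'
from h import *
T=cam('top');S=cam('side')
P=lambda x,y:(300+x/6-.4,260+y/6-.4)
q=[onz(S,*P(*p),.034) for p in((88,118),(160,102),(215,212),(140,225))];print(np.array(q),np.mean(q,0))
d=q[0]-q[3];print(np.degrees(np.arctan2(d[1],d[0])));d=q[1]-q[2];print(np.degrees(np.arctan2(d[1],d[0])))
print('pin',onz(S,*P(311,410),.086),onz(S,*P(298,478),.060))
print('spray',onz(T,105,272,.19), 'bowl',onz(T,133,198,.03))
info(); plan((.516,-.186,.2),-20);plan((.516,-.186,.2),160)
E
```

```text
[[ 0.513  -0.1608  0.034 ]
 [ 0.5371 -0.1687  0.034 ]
 [ 0.5203 -0.2149  0.034 ]
 [ 0.4973 -0.2056  0.034 ]] [ 0.5169 -0.1875  0.034 ]
70.65722014688227
70.00362146619854
pin [ 0.4594 -0.3156  0.086 ] [ 0.4571 -0.3172  0.06  ]
spray [0.3964 0.3467 0.19  ] bowl [0.5737 0.366  0.03  ]
t 0.15 pos [0.1595 0.5    0.2559] x [-0.0004 -0.0007 -1.    ] zang 72.30401448163718 F [-1.2915 -0.8331 -0.0428] gap 0.0857 q [ 1.1067  0.2634 -0.0487  1.2594  0.      1.4155]
turn [92.304  -0.0405  0.0292] shift(after turn) [ 0.0559 -0.5227  0.5696]
turn [-87.696   -0.0289  -0.04  ] shift(after turn) [ 0.0559  0.5227 -0.5696]
```

```bash
python3 -m creep '0 0 0 -8.5 0 0 0.085;0 0 0 -8.5 0 0 0.085;0 0 0 -8.5 0 0 0.085;0 0 0 -8.5 0 0 0.085;0 0 0 -8.5 0 0 0.085;0 0 0 -8.5 0 0 0.085;0 0 0 -8.5 0 0 0.085;0 0 0 -8.5 0 0 0.085;0 0 0 -8.5 0 0 0.085;0 0 0 -8.5 0 0 0.085;0 0 0 -2.7 0 0 0.085'
python3 -m creep '0 0.022 -0.024 0 0 0 0.07;0 0.022 -0.024 0 0 0 0.07;0 0.022 -0.024 0 0 0 0.07;0 0.022 -0.024 0 0 0 0.07;0 0.022 -0.024 0 0 0 0.07;0 0.022 -0.024 0 0 0 0.07;0 0.022 -0.024 0 0 0 0.07;0 0.022 -0.024 0 0 0 0.07;0 0.022 -0.024 0 0 0 0.07;0 0.022 -0.024 0 0 0 0.07;0 0.022 -0.024 0 0 0 0.07;0 0.022 -0.024 0 0 0 0.07'
python3 -m creep '0 0.022 -0.024 0 0 0 0.07;0 0.022 -0.024 0 0 0 0.07;0 0.022 -0.024 0 0 0 0.07;0 0.022 -0.024 0 0 0 0.07;0 0.022 -0.024 0 0 0 0.07;0 0.022 -0.024 0 0 0 0.07;0 0.022 -0.024 0 0 0 0.07;0 0.022 -0.024 0 0 0 0.07'
python3 -c "
from h import *
info();plan((.5165,-.187,.15),160.3)"
```

```text
clock: 1.25
ee_pos: [0.1595, 0.5001, 0.2561]
orientation: [1.405, 1.57, -2.08]
contact_force: [0.8, -0.1, -0.6]
finger_gap: 0.085
clock: 2.45
ee_pos: [0.3402, 0.1523, 0.2562]
orientation: [-0.392, 1.571, 2.401]
contact_force: [0.5, 1.2, -1.1]
finger_gap: 0.07
clock: 3.25
ee_pos: [0.4605, -0.0788, 0.2561]
orientation: [-0.06, 1.571, 2.733]
contact_force: [0.4, 0.2, 0.7]
finger_gap: 0.0698
t 3.25 pos [ 0.4605 -0.0788  0.2561] x [-0.0002  0.0001 -1.    ] zang 159.98772842482103 F [0.3606 0.1889 0.7329] gap 0.0698 q [-0.3441  0.1643 -0.1807  1.2261  0.     -1.5657]
turn [-0.3123  0.0155  0.001 ] shift(after turn) [ 0.1061  0.083  -0.0892]
```

```bash
python3 -m creep '0.02 0.02 -0.022 0 0 0 0.06;0.02 0.021 -0.022 0 0 0 0.06;0.02 0.021 -0.022 0 0 0 0.06;0.02 0.021 -0.023 0 0 0 0.06;0 0 0 -0.3 0 0 0.06'
python3 - <<'E'
from h import *
info();T0=T_tool();im=r.capture('wrist')[:,:,::-1];cv2.imwrite('pics/w1.png',im)
np.save('w1.npy',T0)
E
```

```text
clock: 3.75
ee_pos: [0.5157, -0.1882, 0.1733]
orientation: [-0.036, 1.568, 2.76]
contact_force: [-1.0, 0.0, 0.5]
finger_gap: 0.0602
t 3.75 pos [ 0.5157 -0.1882  0.1733] x [-0.003   0.0012 -1.    ] zang 160.18148156484585 F [-1.0398  0.0323  0.4792] gap 0.0602 q [-0.4981  0.3437 -0.1599  1.0704 -0.0004 -1.723 ]
```

View pics/w1.png

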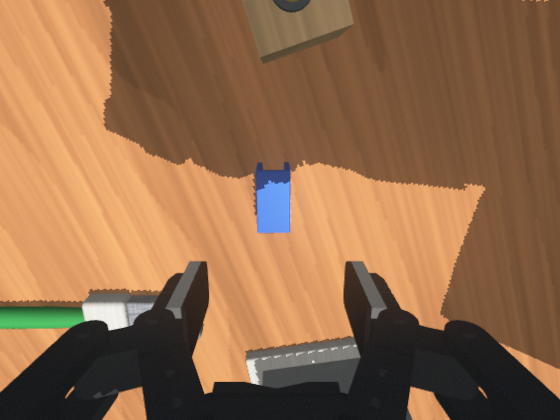

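Run:
```python
from h import *
C=cam('wrist',np.load('w1.npy'))
q=np.array([onz(C,*p,.034) for p in((257,232.5),(290.5,232.5),(290.5,170),(257,170))]);print(q,q.mean(0))
d=q[0]-q[3];print(np.degrees(np.arctan2(d[1],d[0])),np.linalg.norm(d));d=q[1]-q[0];print(np.degrees(np.arctan2(d[1],d[0])),np.linalg.norm(d))
print(proj(C,(.5165,-.187,.034)))
m=q.mean(0);plan((m[0],m[1],.033),160.3)
plan((.5165,-.187,.033),160.3)
```

```text
[[ 0.537  -0.1683  0.034 ]
 [ 0.5123 -0.1593  0.034 ]
 [ 0.496  -0.2065  0.034 ]
 [ 0.5193 -0.2149  0.034 ]] [ 0.5161 -0.1872  0.034 ]
69.27038557420302 0.049826682226216334
160.1165336193163 0.02624492262442466
[273.411  202.5729]
turn [-0.0546  0.1565  0.0226] shift(after turn) [ 0.1417  0.0001 -0.001 ]
turn [-0.0546  0.1565  0.0226] shift(after turn) [ 0.1417 -0.0002 -0.0013]
```

Three views agree within 1 mm: saddle at (0.516, -0.187), yaw −20°. Descending and gripping.

```bash
python3 -m creep '0.025 0 -0.001 0 0 0 0.06;0.03 0 0 0 0 0 0.06;0.03 0 0 0 0 0 0.06;0.03 0 0 0 0 0 0.06;0.02 0 0 0 0 0 0.06;0.006 0 0 0 0 0 0.06;0 0 0 0 0 0 0.05'
python3 -c "
from h import *
info()"
python3 -m creep '0 0 0 0 0 0 0.02;0 0 0 0 0 0 0.02;0 0 0 0 0 0 0.02;0 0 0 0 0 0 0.02;0 0 0 0 0 0 0.02;0 0 0 0 0 0 0.02'
python3 -c "
from h import *
info()"
```

```text
clock: 4.5
ee_pos: [0.5162, -0.1856, 0.0355]
orientation: [-0.281, 1.57, 2.517]
contact_force: [-0.3, -0.2, 0.1]
finger_gap: 0.05
t 4.5 pos [ 0.5162 -0.1856  0.0355] x [-0.0005  0.0003 -1.    ] zang 160.3331444388325 F [-0.2673 -0.2417  0.0849] gap 0.05 q [-0.4938  0.4646 -0.3849  0.7219  0.0001 -1.7214]
clock: 5.1
ee_pos: [0.5171, -0.1864, 0.0368]
orientation: [3.095, 1.569, -0.391]
contact_force: [-1.1, 0.5, 8.8]
finger_gap: 0.0251
t 5.1 pos [ 0.5171 -0.1864  0.0368] x [ 0.002  -0.0008 -1.    ] zang 160.3117516678971 F [-1.1259  0.4866  8.8282] gap 0.0251 q [-0.4944  0.4631 -0.3833  0.7222  0.0002 -1.7215]
```

```bash
python3 -m creep '-0.01 0 0 0 0 0 0.02;-0.025 0 0 0 0 0 0.02;-0.03 0 0 0 0 0 0.02;-0.03 0 0 0 0 0 0.02;-0.03 0 0 0 0 0 0.02;-0.03 0 0 0 0 0 0.02;-0.03 0 0 0 0 0 0.02;0 0 0 -5 0 0 0.02;0 0 0 -4.8 0 0 0.02'
python3 -c "
from h import *
info();plan((.538,.01,.225),170.1)"
```

```text
clock: 6.0
ee_pos: [0.5167, -0.1863, 0.2225]
orientation: [2.815, 1.568, -0.496]
contact_force: [-1.1, 0.5, -1.2]
finger_gap: 0.0251
t 6.0 pos [ 0.5167 -0.1863  0.2225] x [ 0.0027 -0.0014 -1.    ] zang 170.30431355566478 F [-1.0651  0.4809 -1.2321] gap 0.0251 q [-0.4944  0.3146 -0.0659  1.1872 -0.     -1.896 ]
turn [ 0.2042 -0.1641 -0.0553] shift(after turn) [-0.0025 -0.1971  0.0128]
```

```bash
python3 -m creep '0 -0.025 0.0016 0 0 0 0.02;0 -0.025 0.0016 0 0 0 0.02;0 -0.025 0.0016 0 0 0 0.02;0 -0.025 0.0016 0 0 0 0.02;0 -0.025 0.0016 0 0 0 0.02;0 -0.025 0.0016 0 0 0 0.02;0 -0.025 0.0016 0 0 0 0.02;0 -0.022 0.0016 0.2 0 0 0.02;0 0 0 0 0 0 0.02;0 0 0 0 0 0 0.02'
python3 - <<'E'
from h import *
info();T0=T_tool();im=r.capture('wrist')[:,:,::-1];cv2.imwrite('pics/w2.png',im)
np.save('w2.npy',T0)
crop(im,150,100,410,400,2.0,'pics/w2c.png')
E
```

```text
clock: 7.0
ee_pos: [0.5375, 0.0102, 0.2211]
orientation: [2.958, 1.57, -0.359]
contact_force: [-0.5, -0.2, -1.0]
finger_gap: 0.0247
t 7.0 pos [0.5375 0.0102 0.2211] x [ 0.0008 -0.0003 -1.    ] zang 169.96353033895215 F [-0.4995 -0.2332 -0.9998] gap 0.0247 q [-0.1325  0.297  -0.0958  1.1771 -0.0002 -1.5281]
```

View pics/w2.png

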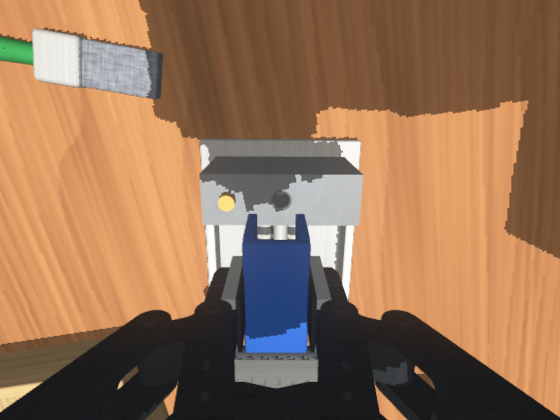

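Run:
```python
from h import *
C=cam('wrist',np.load('w2.npy'))
print('hole',onz(C,282,200,.087))
q=np.array([onz(C,*p,.087) for p in((201.5,175),(361,174.5),(361,224.5),(202,224))]);print(q,q.mean(0))
for a,b in((0,1),(3,2)):
  d=q[a]-q[b];print(np.degrees(np.arctan2(d[1],d[0])),np.linalg.norm(d))
print('bar mid',onz(C,281,236,.072))
im=cv2.imread('pics/w2.png');crop(im,190,130,370,260,4,'pics/w2c.png')
```

```text
hole [0.5317 0.0091 0.087 ]
[[ 0.5862 -0.0198  0.087 ]
 [ 0.4718 -0.      0.087 ]
 [ 0.4757  0.0388  0.087 ]
 [ 0.5949  0.0174  0.087 ]] [0.5322 0.0091 0.087 ]
-9.826502852655818 0.1161367531873507
-10.2035023882187 0.12111820754255556
bar mid [0.5382 0.0438 0.072 ]
```

View pics/w2c.png

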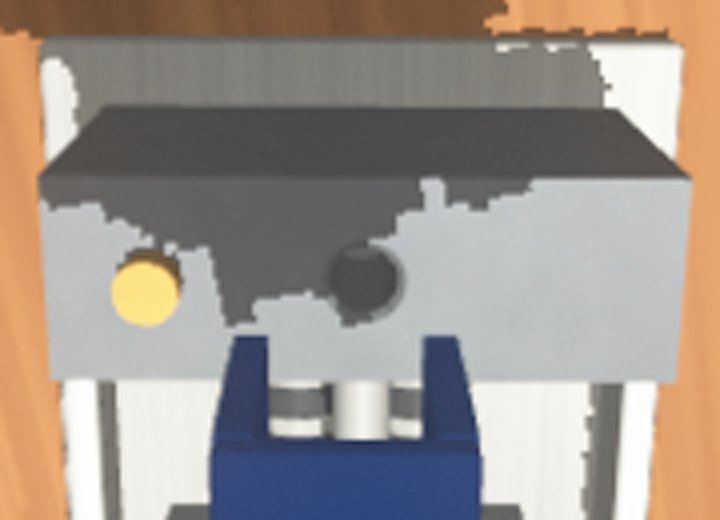

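```bash
python3 -c "
from h import *
plan((.5435,.073,.125),170)"
python3 -m creep '0.01 -0.02 0 0 0 0 0.02;0.02 -0.02 0 0 0 0 0.02;0.02 -0.02 0 0 0 0 0.02;0.02 -0.003 0 0 0 0 0.02;0.02 0 0 0 0 0 0.02;0 0 0 0 0 0 0.02;0 0 0 0 0 0 0.02'
python3 -c "
from h import *
info()
plan((.5435,.073,.082),170)"
```

```text
turn [-0.0821 -0.0413 -0.0118] shift(after turn) [ 0.096  -0.0633  0.0051]
clock: 7.75
ee_pos: [0.5488, 0.0714, 0.1309]
orientation: [1.539, 1.571, -1.779]
contact_force: [0.5, -0.3, -0.9]
finger_gap: 0.0246
t 7.75 pos [0.5488 0.0714 0.1309] x [-0.     -0.0001 -1.    ] zang 169.85522320824214 F [ 0.4552 -0.2871 -0.9278] gap 0.0246 q [-0.0178  0.3784 -0.2285  0.9639 -0.0001 -1.4115]
turn [-0.1448  0.0002 -0.0048] shift(after turn) [ 0.0489 -0.0006  0.0055]
```

```bash
python3 -m creep '0 -0.0006 0.0053 -0.1 0 0 0.02;0 0 0 0 0 0 0.02;0 0 0 0 0 0 0.02'
python3 - <<'E'
from h import *
info()
plan((.5435,.073,.082),170)
for n in('side','wrist'): cv2.imwrite(f'pics/{n}3.png',r.capture(n)[:,:,::-1])
np.save('w3.npy',T_tool())
s=cv2.imread('pics/side3.png');crop(s,190,90,330,260,4,'pics/s3c.png')
E
```

```text
clock: 8.05
ee_pos: [0.5437, 0.0735, 0.131]
orientation: [-3.002, 1.57, -0.035]
contact_force: [0.0, -0.2, -0.2]
finger_gap: 0.025
t 8.05 pos [0.5437 0.0735 0.131 ] x [ 0.0011 -0.     -1.    ] zang 169.99880453569855 F [ 0.0115 -0.1788 -0.2393] gap 0.025 q [-0.0141  0.3703 -0.2416  0.9578 -0.     -1.4104]
turn [-0.0012 -0.0605  0.0085] shift(after turn) [0.049  0.0006 0.0001]
```

View pics/s3c.png

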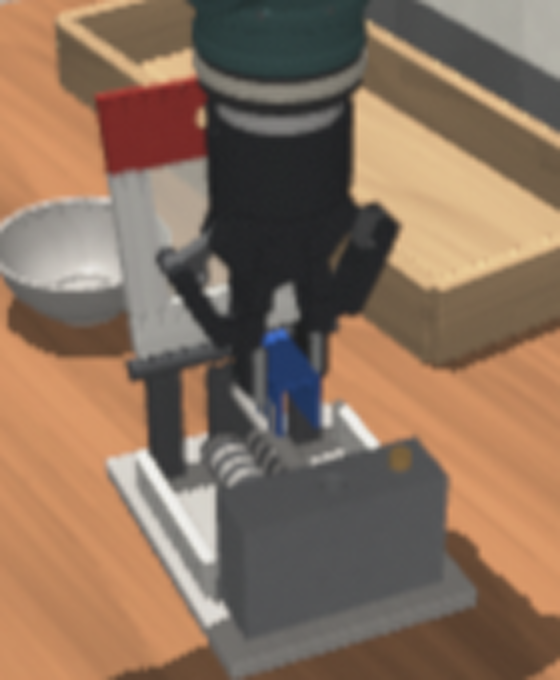

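View pics/wrist3.png

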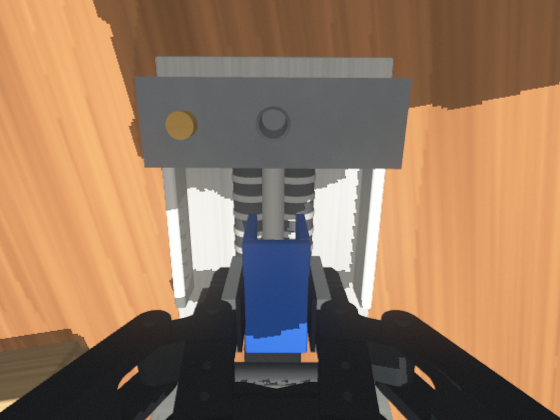

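Run:
```python
from h import *
C=cam('wrist',np.load('w3.npy'));im=cv2.imread('pics/wrist3.png')
crop(im,200,90,350,300,3.8,'pics/w3c.png')
print('hole',onz(C,273.5,121.5,.087));print('bar',onz(C,274,200,.072),onz(C,274,175,.072))
```

```text
hole [0.5324 0.0084 0.087 ]
bar [0.5394 0.0488 0.072 ] [0.5371 0.0357 0.072 ]
```

View pics/w3c.png

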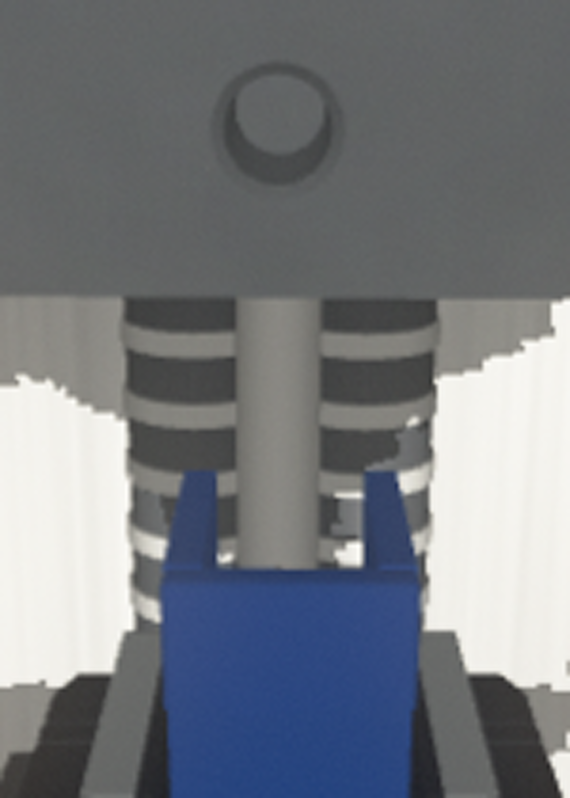

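Run:
```python
from h import *
T=np.load('w3.npy');C=cam('wrist',T);print(T);info()
Ti=np.linalg.inv(T)
for u,v,z in((273.4,200,.072),(273.4,175,.072),(276.3,225,.095),(276,250,.128),(273,121.5,.087)):
    p=onz(C,u,v,z);print(p,(Ti@np.append(p,1))[:3])
```

```text
[[ 0.0007 -0.1736 -0.9848  0.5437]
 [-0.0001 -0.9848  0.1736  0.0736]
 [-1.     -0.0001 -0.0007  0.1307]
 [ 0.      0.      0.      1.    ]]
t 8.15 pos [0.5437 0.0736 0.1307] x [ 0.0007 -0.0001 -1.    ] zang 170.00237963369307 F [-0.3773  0.5938 -1.5096] gap 0.0247 q [-0.014   0.3708 -0.2417  0.9576 -0.     -1.4104]
[0.5397 0.0487 0.072 ] [ 0.0587  0.0252 -0.0003]
[0.5374 0.0356 0.072 ] [ 0.0587  0.0385 -0.0003]
[0.5391 0.054  0.095 ] [0.0357 0.0201 0.0012]
[0.5388 0.0512 0.128 ] [0.0027 0.0229 0.001 ]
[0.5326 0.0083 0.087 ] [ 0.0437  0.0662 -0.0003]
```

```bash
python3 -m creep '0.005 0 -0.0012 0 0 0 0.02;0.01 0 0 0 0 0 0.02;0.01 0 0 0 0 0 0.02;0.01 0 0 0 0 0 0.02;0.008 0 0 0 0 0 0.02;0.004 0 0 0 0 0 0.02;0 0 0 0 0 0 0.02;0 0 0 0 0 0 0.02'
python3 - <<'E'
from h import *
info()
im=r.capture('wrist')[:,:,::-1];cv2.imwrite('pics/w4.png',im)
s=r.capture('side')[:,:,::-1];crop(s,190,90,330,260,4,'pics/s4c.png')
E
```

```text
clock: 8.95
ee_pos: [0.5449, 0.0734, 0.0834]
orientation: [-2.753, 1.571, 0.214]
contact_force: [0.1, -0.0, -1.0]
finger_gap: 0.025
t 8.95 pos [0.5449 0.0734 0.0834] x [ 0.0002  0.     -1.    ] zang 170.00382566930207 F [ 0.1321 -0.0358 -0.9597] gap 0.025 q [-0.0143  0.4147 -0.3148  0.8411  0.     -1.4107]
```

View pics/w4.png

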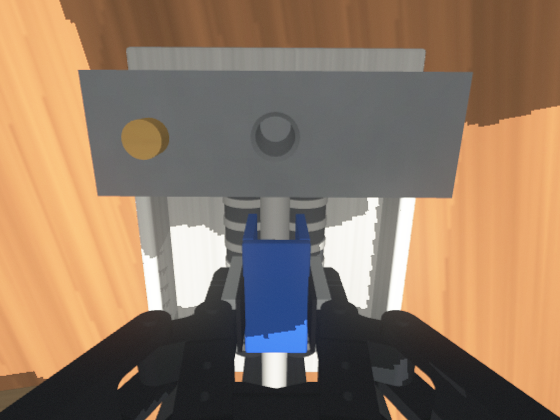

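View pics/s4c.png

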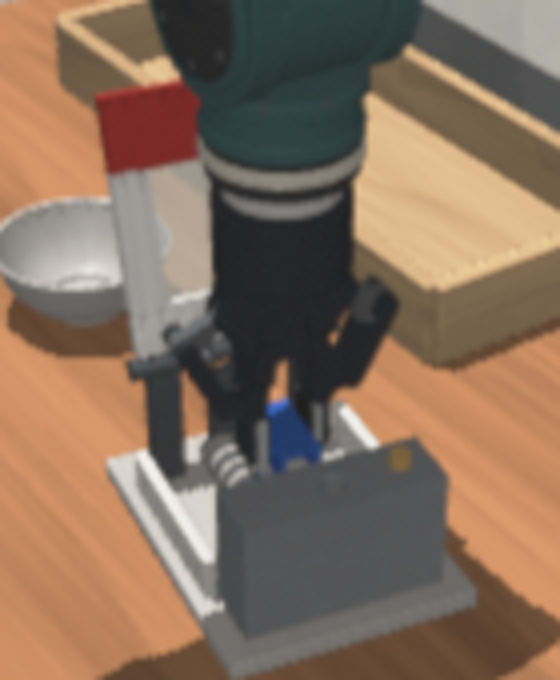

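```bash
python3 -m creep '0.002 0 0 0 0 0 0.02;0.001 0 0 0 0 0 0.02;0 0 0 0 0 0 0.02'; python3 -m creep '0.001 0 0 0 0 0 0.02;0.001 0 0 0 0 0 0.02;0 0 0 0 0 0 0.02'
```

```text
clock: 9.35
ee_pos: [0.5447, 0.0734, 0.0802]
orientation: [-0.024, 1.571, 2.943]
contact_force: [0.0, 0.4, -1.5]
finger_gap: 0.0249
clock: 9.65
ee_pos: [0.5448, 0.0734, 0.0796]
orientation: [-3.111, 1.57, -0.143]
contact_force: [-6.6, 0.6, 21.7]
finger_gap: 0.0247
```

```bash
python3 -m creep '-0.0012 0 0 0 0 0 0.02;0 0 0 0 0 0 0.03;0 0 0 0 0 0 0.04;0 0 0 0 0 0 0.045;0 0 0 0 0 0 0.045;0 0 0 0 0 0 0.045'
python3 - <<'E'
from h import *
info()
im=r.capture('wrist')[:,:,::-1];cv2.imwrite('pics/w5.png',im)
E
```

```text
clock: 10.25
ee_pos: [0.5447, 0.0734, 0.0794]
orientation: [0.241, 1.571, -3.075]
contact_force: [0.4, 0.4, 0.3]
finger_gap: 0.0451
t 10.25 pos [0.5447 0.0734 0.0794] x [-0.0002 -0.     -1.    ] zang 170.00818578798496 F [0.3742 0.3719 0.3296] gap 0.0451 q [-0.0143  0.4186 -0.3209  0.8314 -0.     -1.4107]
```

View pics/w5.png

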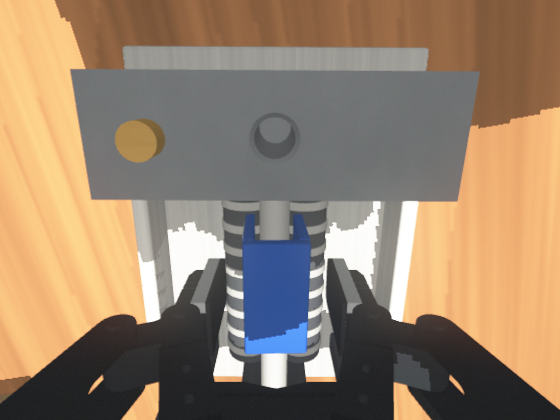

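```bash
python3 -m creep '-0.01 0 0 0 0 0 0.045;-0.02 0 0 0 0 0 0.045;-0.03 0 0 0 0 0 0.03;-0.03 0 0 0 0 0 0;-0.03 0 0 0 0 0 0;-0.03 0 0 0 0 0 0;-0.03 0 0 0 0 0 0;-0.03 0 0 0 0 0 0;-0.025 0 0 0 0 0 0;0 0 0 0 0 0 0'
python3 - <<'E'
from h import *
info()
plan((.5706,.2264,.31),170)
for n in('side','top'): cv2.imwrite(f'pics/{n}6.png',r.capture(n)[:,:,::-1])
s=cv2.imread('pics/side6.png');crop(s,170,60,330,260,3,'pics/s6c.png')
s=cv2.imread('pics/top6.png');crop(s,170,120,320,270,4,'pics/t6c.png')
E
```

```text
clock: 11.3
ee_pos: [0.5454, 0.0734, 0.3182]
orientation: [-2.984, 1.566, -0.016]
contact_force: [-0.8, 0.5, -0.6]
finger_gap: 0.0001
t 11.3 pos [0.5454 0.0734 0.3182] x [ 0.0052 -0.0001 -1.    ] zang 170.00895724030323 F [-0.8042  0.5463 -0.601 ] gap 0.0001 q [-0.0143  0.2951  0.1643  1.4348 -0.     -1.4107]
turn [ 0.0091 -0.2939  0.0468] shift(after turn) [ 0.0082 -0.155   0.0018]
```

View pics/s6c.png

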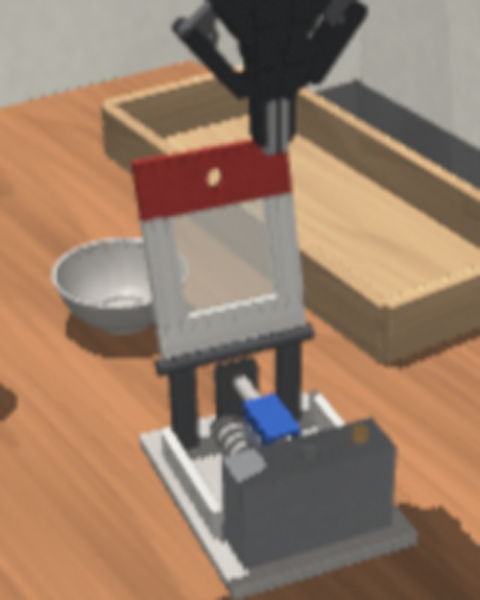

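View pics/t6c.png

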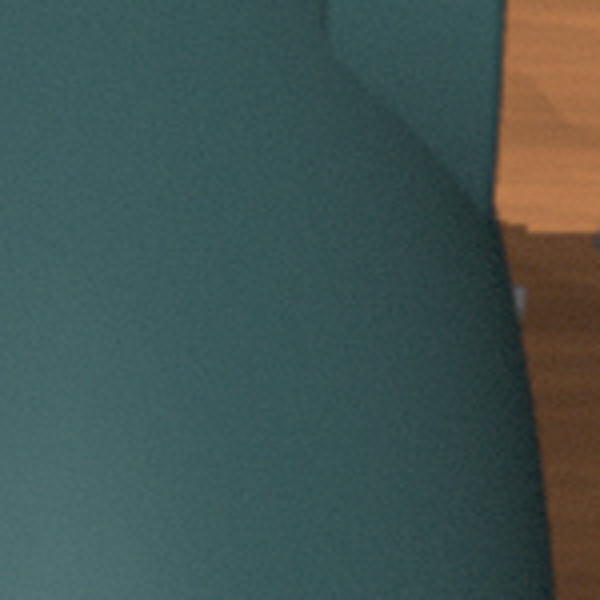

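```bash
python3 -m creep '0 -0.026 0.0003 0 0 0 0;0 -0.026 0.0003 0 0 0 0;0 -0.026 0.0003 0 0 0 0;0 -0.026 0.0003 0 0 0 0;0 -0.026 0.0003 0 0 0 0;0 -0.028 0.0003 0 0 0 0;0 0 0 0 0 0 0;0 0 0 0 0 0 0'
python3 - <<'E'
from h import *
info()
plan((.5706,.2264,.228),170)
s=r.capture('side')[:,:,::-1];crop(s,170,40,330,260,3,'pics/s7c.png')
E
```

```text
clock: 12.2
ee_pos: [0.57, 0.2296, 0.3135]
orientation: [0.508, 1.569, -2.807]
contact_force: [0.4, -0.9, 0.6]
finger_gap: 0.0001
t 12.2 pos [0.57   0.2296 0.3135] x [-0.0016 -0.0006 -1.    ] zang 170.06375080423985 F [ 0.4242 -0.8901  0.5747] gap 0.0001 q [ 0.2504  0.4205  0.3455  1.4975 -0.0001 -1.1469]
turn [ 0.0638  0.0859 -0.0479] shift(after turn) [ 0.0855  0.003  -0.0011]
```

View pics/s7c.png

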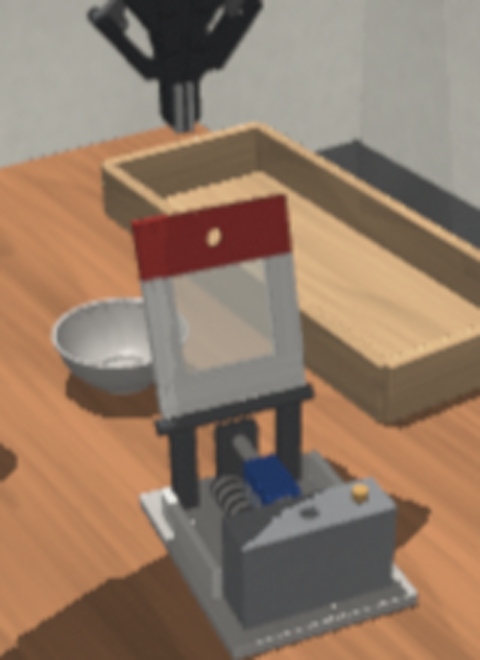

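```bash
python3 -m creep '0.02 0 0 0 0 0 0;0.025 0 -0.001 0 0 0 0;0.025 0 0 0 0 0 0;0.003 0 0 0 0 0 0;0 0.014 0 0 0 0 0;0 0.014 0 0 0 0 0;0 0.014 0 0 0 0 0;0 0.014 0 0 0 0 0;0 0.014 0 0 0 0 0;0 0 0 0 0 0 0'
python3 - <<'E'
from h import *
info()
p=r.state()['ee_pos'];d=p[:2]-np.array([.5559,.1427]);print('Y',d@[.1736,.9848])
s=r.capture('side')[:,:,::-1];crop(s,170,40,330,260,3,'pics/s8c.png')
E
```

```text
clock: 13.25
ee_pos: [0.559, 0.1583, 0.2419]
orientation: [2.159, 1.57, -1.159]
contact_force: [0.1, 0.1, -0.5]
finger_gap: -0.0001
t 13.25 pos [0.559  0.1583 0.2419] x [ 0.0002 -0.0005 -1.    ] zang 169.90498248971005 F [ 0.1313  0.0678 -0.5328] gap -0.0001 q [ 0.136   0.3642  0.0629  1.2693 -0.0006 -1.2586]
Y 0.015880831204755187
```

View pics/s8c.png

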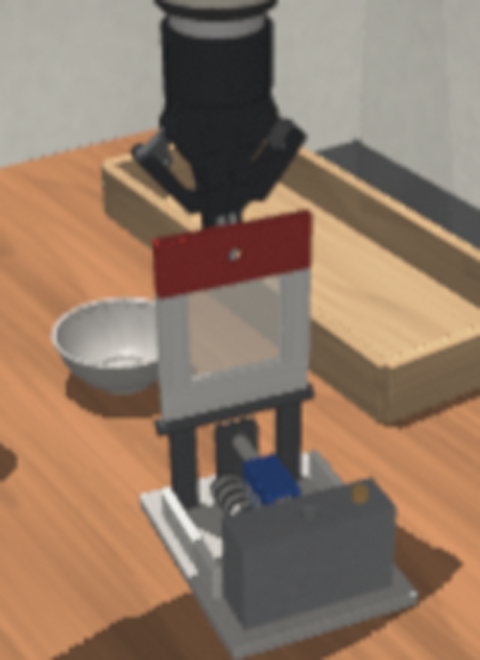

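The cover is now near upright, with the fingers behind its red end. Following the arc down.

```bash
python3 -m creep '-0.002 0.012 0 0 0 0 0;-0.002 0.012 0 0 0 0 0;-0.002 0.012 0 0 0 0 0;0.003 0.013 0 0 0 0 0;0.004 0.013 0 0 0 0 0;0.007 0.0115 0 0 0 0 0;0.007 0.0115 0 0 0 0 0;0.009 0.01 0 0 0 0 0;0.009 0.01 0 0 0 0 0'
python3 - <<'E'
from h import *
info()
p=r.state()['ee_pos'];d=p[:2]-np.array([.5559,.1427]);print('Y',d@[.1736,.9848])
s=r.capture('side')[:,:,::-1];crop(s,170,40,330,260,3,'pics/s9c.png')
E
```

```text
clock: 14.2
ee_pos: [0.5407, 0.0559, 0.2076]
orientation: [0.595, 1.57, -2.721]
contact_force: [0.2, 0.2, 0.1]
finger_gap: -0.0002
t 14.2 pos [0.5407 0.0559 0.2076] x [-0.0003 -0.0001 -1.    ] zang 169.9996357266266 F [0.2052 0.1815 0.1289] gap -0.0002 q [-0.0469  0.314  -0.1083  1.1488 -0.0001 -1.4431]
Y -0.08811639099094144
```

View pics/s9c.png

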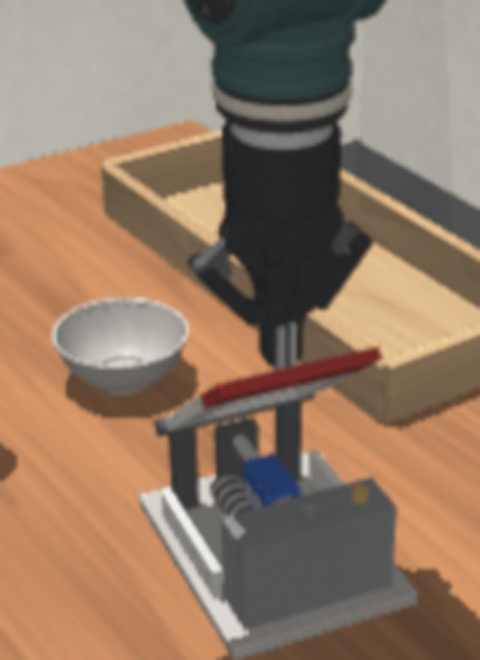

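```bash
python3 -m creep '-0.02 0 0 0 0 0 0;-0.01 0.01 0 0 0 0 0.03;0 0.025 0.001 0 0 0 0.05;0 0.025 0.001 0 0 0 0.05;0 0.025 0.001 0 0 0 0.05;0 0.03 0.001 0 0 0 0.05;0 0.03 0.001 0 0 0 0.05;0 0.03 0.001 0 0 0 0.05;0 0.03 0.001 0 0 0 0.05;0 0.03 0.001 0 0 0 0.05;0 0.03 0.001 0 0 0 0.05;0 0.03 0.001 0 0 0 0.05'
python3 - <<'E'
from h import *
info()
plan((.4585,-.315,.2),170)
E
```

```text
clock: 15.45
ee_pos: [0.4793, -0.2336, 0.2385]
orientation: [2.378, 1.57, -0.938]
contact_force: [-0.0, -0.2, 0.5]
finger_gap: 0.0506
t 15.45 pos [ 0.4793 -0.2336  0.2385] x [ 0.0003 -0.0004 -1.    ] zang 170.01220577123732 F [-0.0233 -0.1774  0.4597] gap 0.0506 q [-0.6063  0.2828 -0.0686  1.2189 -0.0002 -2.0028]
turn [ 0.0122 -0.0197 -0.0188] shift(after turn) [0.0385 0.0838 0.0064]
```

```bash
python3 -m creep '0.01 0.024 0.002 0 0 0 0.05;0.01 0.024 0.002 0 0 0 0.05;0.01 0.024 0.002 0 0 0 0.05;0.008 0.012 0 0 0 0 0.05;0 0 0 0 0 0 0.05;0 0 0 0 0 0 0.05'
python3 - <<'E'
from h import *
info()
np.save('w10.npy',T_tool());im=r.capture('wrist')[:,:,::-1];cv2.imwrite('pics/w10.png',im)
for n in('side','top'): cv2.imwrite(f'pics/{n}10.png',r.capture(n)[:,:,::-1])
s=cv2.imread('pics/side10.png');crop(s,190,120,330,260,4,'pics/s10c.png')
s=cv2.imread('pics/top10.png');crop(s,180,160,310,260,5,'pics/t10c.png')
E
```

```text
clock: 16.05
ee_pos: [0.4595, -0.3132, 0.2006]
orientation: [-1.171, 1.57, 1.796]
contact_force: [0.6, 0.3, -0.8]
finger_gap: 0.0499
t 16.05 pos [ 0.4595 -0.3132  0.2006] x [-0.0001  0.0003 -1.    ] zang 170.0040140490936 F [ 0.6407  0.2505 -0.8355] gap 0.0499 q [-0.745   0.3383 -0.0909  1.1419  0.0002 -2.1413]
```

View pics/w10.png

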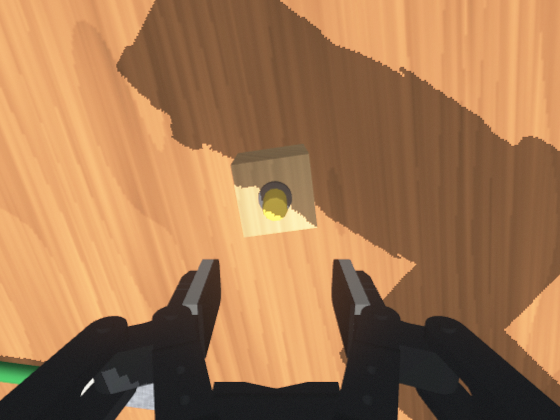

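View pics/s10c.png

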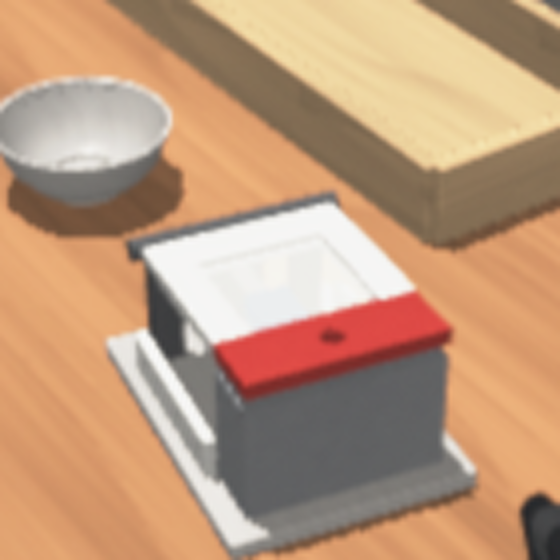

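View pics/t10c.png

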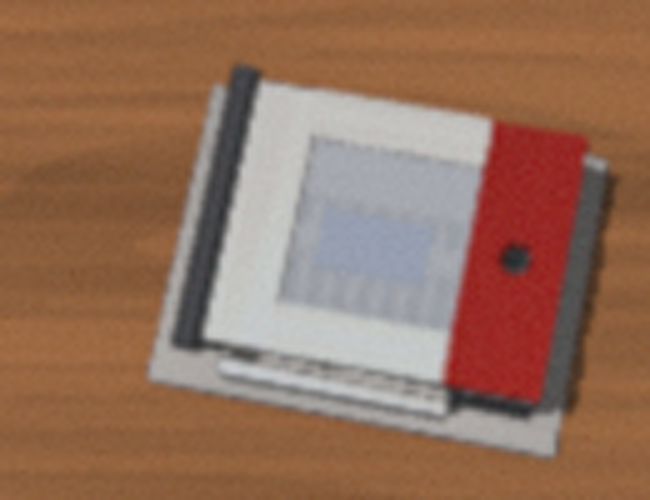

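Run:
```python
from h import *
T=cam('top');S=cam('side');W=cam('wrist',np.load('w10.npy'))
tp=(180+515/5-.4,160+258/5-.4);sp=(190+334/4-.4,120+337/4-.4)
print(tri([(T,*tp),(S,*sp)]),onz(T,*tp,.105),onz(S,*sp,.105))
im=cv2.imread('pics/w10.png');crop(im,220,140,330,245,5,'pics/w10c.png')
print('pred top',proj(W,(.459,-.3145,.086)),'pred flange',proj(W,(.459,-.3145,.06)))
t=cv2.imread('pics/top10.png');crop(t,395,220,455,275,8,'pics/t10p.png')
```

```text
(array([0.5332, 0.0097, 0.1035]), [np.float64(0.0006529121214246505), np.float64(0.0006529121214248865)]) [0.5323 0.01   0.105 ] [0.5327 0.0078 0.105 ]
pred top [274.6797 209.2392] pred flange [274.7436 198.4173]
```

View pics/w10c.png

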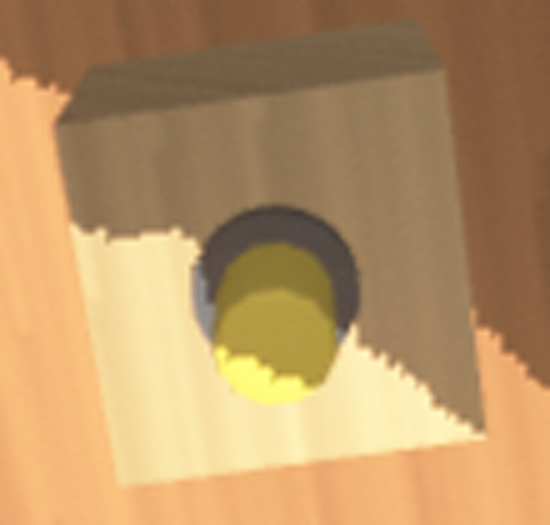

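```bash
python3 -c "
from h import *
plan((.459,-.3145,.088),170)"
python3 -m creep '0.02 0.0014 0.0003 0 0 0 0.05;0.03 0 0 0 0 0 0.05;0.03 0 0 0 0 0 0.05;0.02 0 0 0 0 0 0.05;0.01 0 0 0 0 0 0.05;0 0 0 0 0 0 0.05;0 0 0 0 0 0 0.05'
python3 - <<'E'
from h import *
info()
plan((.459,-.3145,.088),170)
im=r.capture('wrist')[:,:,::-1];cv2.imwrite('pics/w11.png',im)
E
```

```text
turn [ 0.0705 -0.0379 -0.0168] shift(after turn) [0.1131 0.0017 0.0006]
clock: 16.9
ee_pos: [0.4595, -0.3151, 0.0915]
orientation: [2.603, 1.57, -0.713]
contact_force: [-0.2, -0.1, -0.6]
finger_gap: 0.0499
t 16.9 pos [ 0.4595 -0.3151  0.0915] x [ 0.0009 -0.0008 -1.    ] zang 170.03043207248191 F [-0.1541 -0.0911 -0.5847] gap 0.0499 q [-0.7474  0.4172 -0.2846  0.8679  0.     -2.1442]
turn [ 0.0304 -0.0592 -0.0354] shift(after turn) [ 0.0035 -0.0005  0.0006]
```

View pics/w11.png

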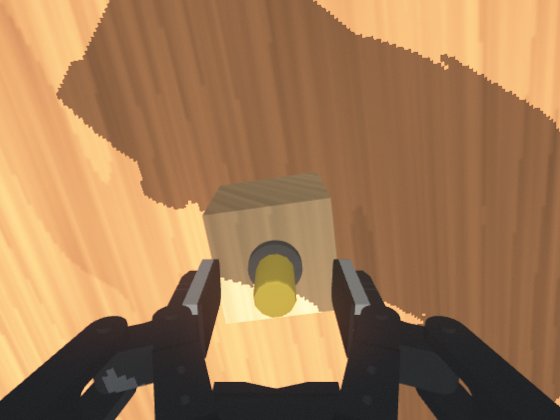

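```bash
python3 -m creep '0.003 -0.0005 0.0003 0 0 0 0.05;0 0 0 0 0 0 0.03;0 0 0 0 0 0 0.01;0 0 0 0 0 0 0.01;0 0 0 0 0 0 0.01;0 0 0 0 0 0 0.01;0 0 0 0 0 0 0.01;0 0 0 0 0 0 0.01'
python3 - <<'E'
from h import *
info()
im=r.capture('wrist')[:,:,::-1];cv2.imwrite('pics/w12.png',im)
E
```

```text
clock: 17.75
ee_pos: [0.4588, -0.3145, 0.088]
orientation: [2.59, 1.57, -0.726]
contact_force: [-1.4, 2.0, 5.5]
finger_gap: 0.016
t 17.75 pos [ 0.4588 -0.3145  0.088 ] x [ 0.0004 -0.0004 -1.    ] zang 170.00388861753277 F [-1.4054  1.9932  5.4914] gap 0.016 q [-0.7475  0.4196 -0.2915  0.8591  0.     -2.1438]
```

View pics/w12.png

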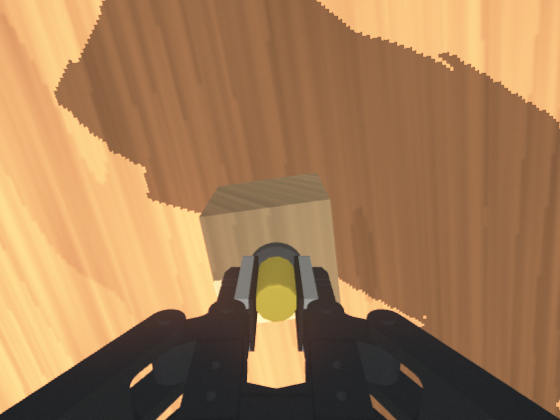

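```bash
python3 -m creep '-0.005 0 0 0 0 0 0.01;-0.01 0 0 0 0 0 0.01;-0.02 0 0 0 0 0 0.01;-0.03 0 0 0 0 0 0.01;-0.03 0 0 0 0 0 0.01;-0.03 0 0 0 0 0 0.01;-0.02 -0.01 0 0 0 0 0.01;0 -0.025 -0.0015 0 0 0 0.01;0 -0.03 -0.0015 0 0 0 0.01;0 -0.03 -0.0015 0 0 0 0.01;0 -0.03 -0.0015 0 0 0 0.01;0 -0.03 -0.0015 0 0 0 0.01'
python3 -m creep '0 -0.03 -0.0015 0 0 0 0.01;0 -0.03 -0.0015 0 0 0 0.01;0 -0.03 -0.0015 0 0 0 0.01;0 -0.03 -0.0015 0 0 0 0.01;0 -0.02 -0.001 0 0 0 0.01;0 -0.015 0 0 0 0 0.01;0 0 0 0 0 0 0.01;0 0 0 0 0 0 0.01'
python3 - <<'E'
from h import *
info()
plan((.5323,.0087,.2),170)
np.save('w13.npy',T_tool());im=r.capture('wrist')[:,:,::-1];cv2.imwrite('pics/w13.png',im)
s=r.capture('side')[:,:,::-1];cv2.imwrite('pics/side13.png',s);crop(s,190,80,330,260,4,'pics/s13c.png')
E
```

```text
clock: 19.0
ee_pos: [0.493, -0.1619, 0.2333]
orientation: [2.776, 1.57, -0.54]
contact_force: [0.4, -0.0, -0.2]
finger_gap: 0.0158
clock: 19.8
ee_pos: [0.5267, -0.0119, 0.2327]
orientation: [2.017, 1.57, -1.299]
contact_force: [0.4, -1.2, -0.3]
finger_gap: 0.0157
t 19.8 pos [ 0.5267 -0.0119  0.2327] x [ 0.0001 -0.0003 -1.    ] zang 170.02437505030358 F [ 0.4257 -1.1552 -0.3308] gap 0.0157 q [-0.1772  0.2745 -0.0966  1.1996 -0.0003 -1.5739]
turn [ 0.0244 -0.0077 -0.016 ] shift(after turn) [ 0.0327 -0.0213 -0.0019]
```

View pics/w13.png

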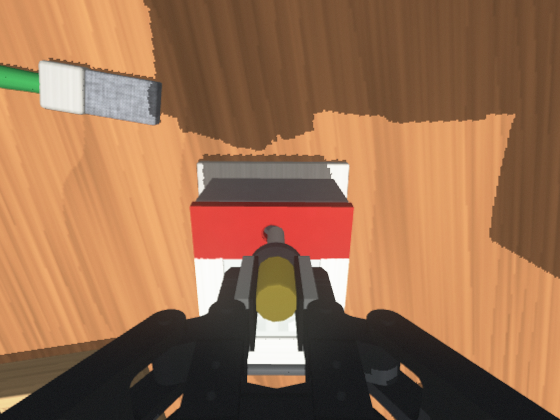

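View pics/s13c.png

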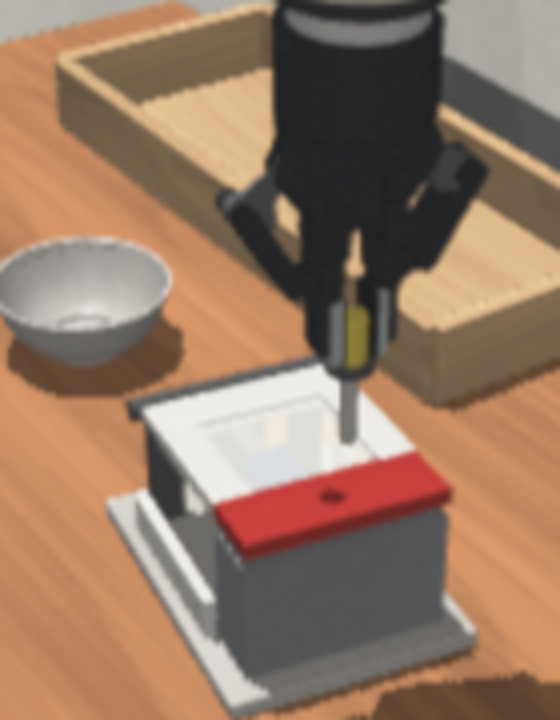

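```bash
python3 -m creep '0.01 -0.01 -0.001 0 0 0 0.01;0.01 -0.011 -0.001 0 0 0 0.01;0.01 0 0 0 0 0 0.01;0 0 0 0 0 0 0.01;0 0 0 0 0 0 0.01'
python3 - <<'E'
from h import *
info()
np.save('w14.npy',T_tool());im=r.capture('wrist')[:,:,::-1];cv2.imwrite('pics/w14.png',im);crop(im,200,180,350,300,5,'pics/w14c.png')
s=r.capture('side')[:,:,::-1];cv2.imwrite('pics/side14.png',s);crop(s,230,150,330,230,7,'pics/s14c.png')
t=r.capture('top')[:,:,::-1];cv2.imwrite('pics/top14.png',t)
E
```

```text
clock: 20.4
ee_pos: [0.5322, 0.0087, 0.2022]
orientation: [0.205, 1.57, -3.11]
contact_force: [-0.3, 0.3, 0.2]
finger_gap: 0.016
t 20.4 pos [0.5322 0.0087 0.2022] x [-0.0008 -0.     -1.    ] zang 170.0169684599413 F [-0.2577  0.3322  0.1617] gap 0.016 q [-0.1368  0.2983 -0.147   1.1263 -0.0001 -1.5334]
```

View pics/w14c.png

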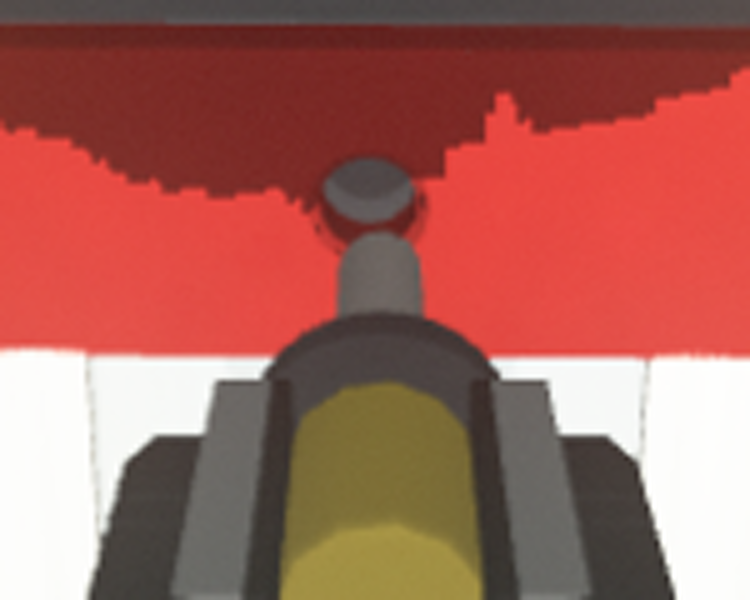

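View pics/s14c.png

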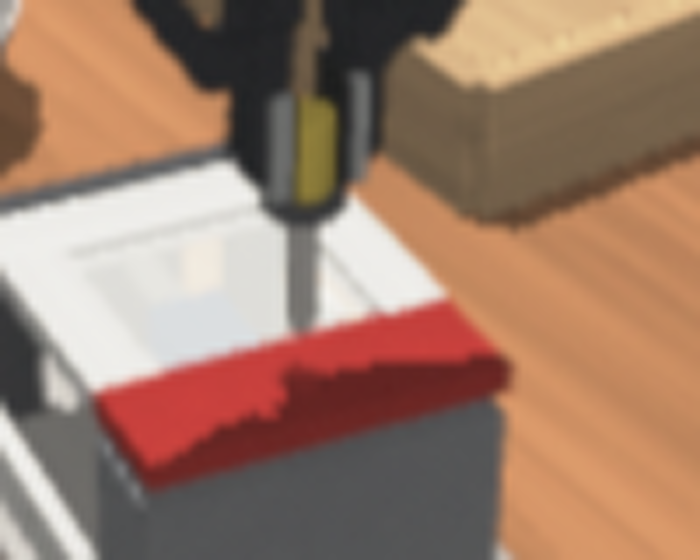

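Run:
```python
from h import *
T=np.load('w14.npy');W=cam('wrist',T);S=cam('side');Ti=np.linalg.inv(T)
hp=(200+371/5-.4,180+203/5-.4)
for z in(.104,.105,.106): print('hole',onz(W,*hp,z),(Ti@np.append(onz(W,*hp,z),1))[:3])
tip=(T@np.array([.078,0,0,1]))[:3];print('tip if on axis',tip,'wrist px',proj(W,tip),'crop',(proj(W,tip)-[200,180]+.4)*5,'side crop',(proj(S,tip)-[230,150]+.4)*7)
# shaft axis centre col 380 at tip
u=200+380/5-.4
for v in (226,228,230):
  p=onz(W,u,v,.1242);print(p,(Ti@np.append(p,1))[:3])
# side: shaft at crop (302,330)
print('side ray at tip',onz(S,230+302/7-.4,150+328/7-.4,.1242))
print('handle top in wrist, on-axis pred',proj(W,(T@np.array([.002,0,0,1]))[:3]))
```

```text
hole [0.5325 0.0092 0.104 ] [ 0.0982 -0.0006 -0.0003]
hole [0.5324 0.0089 0.105 ] [ 0.0972 -0.0002 -0.0003]
hole [0.5324 0.0085 0.106 ] [ 0.0962  0.0001 -0.0003]
tip if on axis [0.5321 0.0087 0.1242] wrist px [274.1406 230.9866] crop [372.7031 256.933 ] side crop [302.4539 327.8751]
[0.5307 0.0057 0.1242] [0.078  0.0032 0.0009]
[0.5309 0.0069 0.1242] [0.078  0.0019 0.0009]
[0.5312 0.0082 0.1242] [0.078  0.0006 0.0009]
side ray at tip [0.532  0.0086 0.1242]
handle top in wrist, on-axis pred [273.461  304.5615]
```

```bash
python3 -m creep '0.004 0 -0.0008 0 0 0 0.01;0.004 0 0 0 0 0 0.01;0.004 0 0 0 0 0 0.01;0 0 0 0 0 0 0.01;0 0 0 0 0 0 0.01'
python3 - <<'E'
from h import *
info()
np.save('w15.npy',T_tool());im=r.capture('wrist')[:,:,::-1];cv2.imwrite('pics/w15.png',im);crop(im,200,180,350,300,5,'pics/w15c.png')
s=r.capture('side')[:,:,::-1];cv2.imwrite('pics/side15.png',s);crop(s,230,150,330,230,7,'pics/s15c.png')
E
```

```text
clock: 21.05
ee_pos: [0.5331, 0.0085, 0.1904]
orientation: [0.045, 1.571, 3.012]
contact_force: [0.5, -0.4, -1.4]
finger_gap: 0.016
t 21.05 pos [0.5331 0.0085 0.1904] x [-0.0003  0.     -1.    ] zang 170.0068437156672 F [ 0.4848 -0.4111 -1.3519] gap 0.016 q [-0.1369  0.3059 -0.169   1.0963 -0.     -1.5333]
```

View pics/w15c.png

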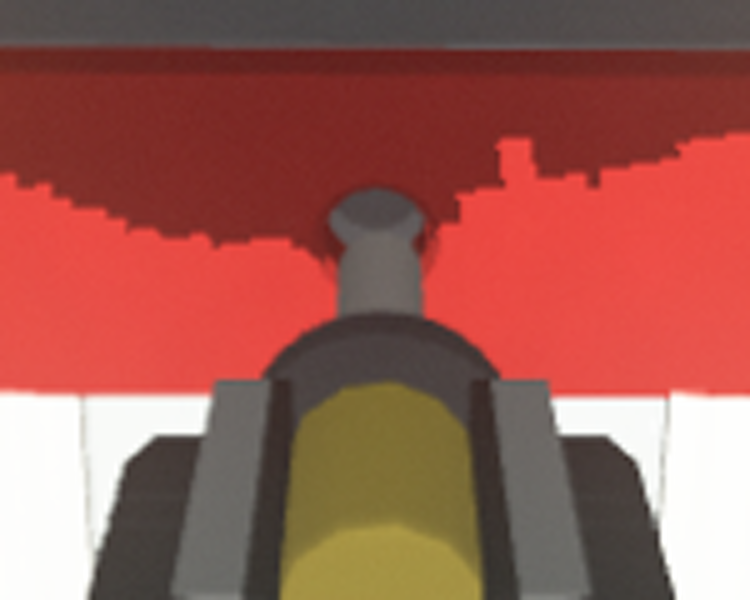

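View pics/s15c.png

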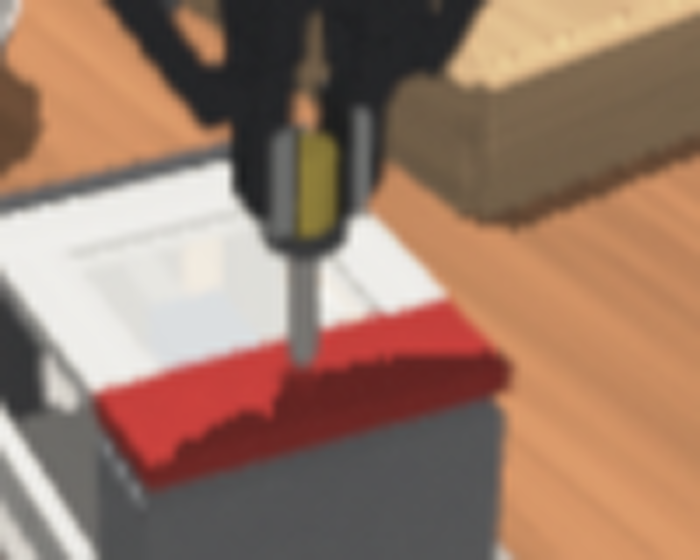

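```bash
python3 -m creep '0.004 0 -0.0002 0 0 0 0.01;0.004 0 0 0 0 0 0.01;0.003 0 0 0 0 0 0.01;0 0 0 0 0 0 0.01'
python3 -c "
from h import *
info()"
```

```text
clock: 21.55
ee_pos: [0.5331, 0.0086, 0.1789]
orientation: [-0.007, 1.57, 2.96]
contact_force: [-1.0, -0.1, -0.1]
finger_gap: 0.016
t 21.55 pos [0.5331 0.0086 0.1789] x [-0.0008  0.0001 -1.    ] zang 170.01050480277917 F [-1.0076 -0.0605 -0.1435] gap 0.016 q [-0.1369  0.3131 -0.1908  1.0677  0.     -1.5333]
```

```bash
python3 -m creep '0.004 0 0 0 0 0 0.01;0.004 0 0 0 0 0 0.01;0 0 0 0 0 0 0.01'; python3 -m creep '0.004 0 0 0 0 0 0.01;0.004 0 0 0 0 0 0.01;0 0 0 0 0 0 0.01'
python3 - <<'E'
from h import *
info()
im=r.capture('wrist')[:,:,::-1];crop(im,200,180,350,300,5,'pics/w16c.png')
s=r.capture('side')[:,:,::-1];crop(s,230,150,330,230,7,'pics/s16c.png')
E
```

```text
clock: 21.85
ee_pos: [0.5331, 0.0085, 0.1709]
orientation: [0.022, 1.57, 2.989]
contact_force: [-0.2, -1.3, -0.1]
finger_gap: 0.0159
clock: 22.15
ee_pos: [0.5331, 0.0085, 0.1629]
orientation: [-0.01, 1.57, 2.957]
contact_force: [-0.1, -0.2, -1.3]
finger_gap: 0.0159
t 22.15 pos [0.5331 0.0085 0.1629] x [-0.0008  0.0002 -1.    ] zang 170.00814180615046 F [-0.1467 -0.1757 -1.3136] gap 0.0159 q [-0.1369  0.3235 -0.2213  1.0268  0.     -1.5333]
```

View pics/w16c.png

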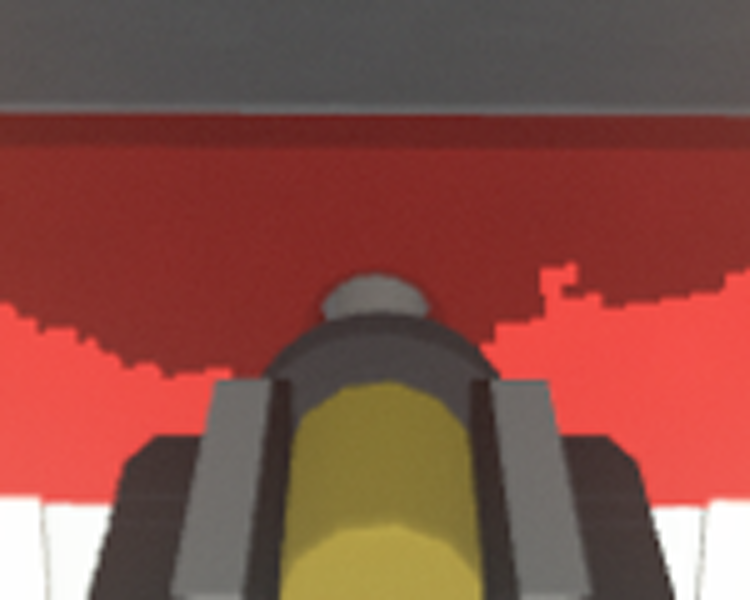

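View pics/s16c.png

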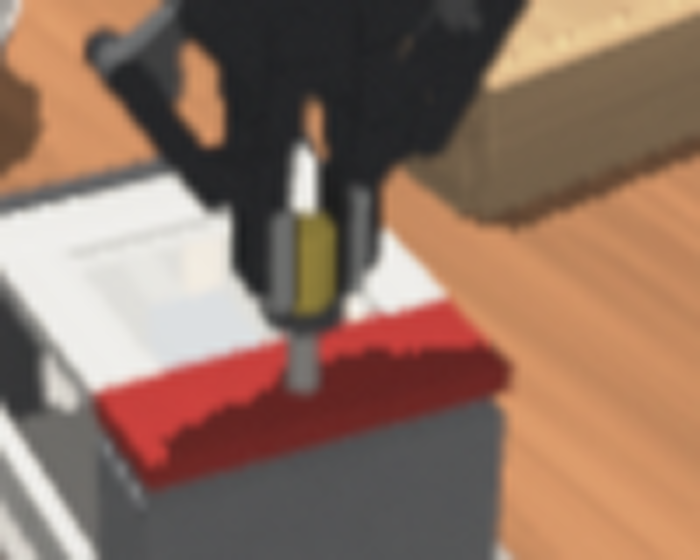

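```bash
python3 -m creep '0.004 0 0 0 0 0 0.01;0.004 0 0 0 0 0 0.01;0 0 0 0 0 0 0.01'; python3 -m creep '0.004 0 0 0 0 0 0.01;0.004 0 0 0 0 0 0.01;0.004 0 0 0 0 0 0.01;0 0 0 0 0 0 0.01'; python3 -m creep '0.002 0 0 0 0 0 0.01;0.002 0 0 0 0 0 0.01;0 0 0 0 0 0 0.01';python3 -c "
from h import *
info()"
```

```text
clock: 22.55
ee_pos: [0.5331, 0.0085, 0.1549]
orientation: [0.056, 1.57, 3.023]
contact_force: [-0.3, 0.1, 0.3]
finger_gap: 0.0159
clock: 22.95
ee_pos: [0.5331, 0.0085, 0.1428]
orientation: [0.049, 1.57, 3.016]
contact_force: [-0.8, -0.0, -1.2]
finger_gap: 0.0157
clock: 23.25
ee_pos: [0.5333, 0.0085, 0.1393]
orientation: [-0.021, 1.571, 2.947]
contact_force: [0.2, -0.1, -1.4]
finger_gap: 0.016
t 23.25 pos [0.5333 0.0085 0.1393] x [-0.0002  0.     -1.    ] zang 170.00570990720655 F [ 0.2499 -0.1466 -1.3592] gap 0.016 q [-0.1369  0.3408 -0.2642  0.966   0.     -1.5332]
```

```bash
for i in 1 2 3; do python3 -m creep '0.002 0 0 0 0 0 0.01;0 0 0 0 0 0 0.01;0 0 0 0 0 0 0.01'; done
```

```text
clock: 23.55
ee_pos: [0.5335, 0.0084, 0.1376]
orientation: [2.735, 1.571, -0.581]
contact_force: [-0.3, -0.3, 0.7]
finger_gap: 0.0162
clock: 23.85
ee_pos: [0.5335, 0.0084, 0.1355]
orientation: [2.171, 1.571, -1.145]
contact_force: [-1.6, -1.2, 2.1]
finger_gap: 0.0159
clock: 24.15
ee_pos: [0.5334, 0.0084, 0.1335]
orientation: [2.007, 1.571, -1.309]
contact_force: [-0.1, -1.7, 3.0]
finger_gap: 0.0161
```

```bash
for i in 1 2 3 4; do python3 -m creep '0.001 0 0 0 0 0 0.01;0 0 0 0 0 0 0.01;0 0 0 0 0 0 0.01'; done
```

```text
clock: 24.45
ee_pos: [0.5335, 0.0085, 0.1325]
orientation: [3.123, 1.571, -0.193]
contact_force: [-0.8, -2.0, 2.9]
finger_gap: 0.016
clock: 24.75
ee_pos: [0.5335, 0.0084, 0.1315]
orientation: [2.49, 1.571, -0.826]
contact_force: [0.1, -2.8, 4.2]
finger_gap: 0.0162
clock: 25.05
ee_pos: [0.5335, 0.0084, 0.1306]
orientation: [2.85, 1.57, -0.466]
contact_force: [-0.9, -3.4, 5.1]
finger_gap: 0.0161
clock: 25.35
ee_pos: [0.5335, 0.0084, 0.1299]
orientation: [2.664, 1.57, -0.652]
contact_force: [-2.0, -3.8, 10.0]
finger_gap: 0.0161
```

```bash
for i in 1 2; do python3 -m creep '0.0006 0 0 0 0 0 0.01;0 0 0 0 0 0 0.01;0 0 0 0 0 0 0.01'; done
python3 - <<'E'
from h import *
info()
s=r.capture('side')[:,:,::-1];cv2.imwrite('pics/side17.png',s);crop(s,190,120,330,260,4,'pics/s17c.png')
E
```

```text
clock: 25.65
ee_pos: [0.5336, 0.0083, 0.1297]
orientation: [2.876, 1.57, -0.44]
contact_force: [-5.3, -3.1, 17.9]
finger_gap: 0.0158
clock: 25.95
ee_pos: [0.5336, 0.0084, 0.1296]
orientation: [2.941, 1.569, -0.375]
contact_force: [-6.4, -3.8, 24.1]
finger_gap: 0.016
t 25.95 pos [0.5336 0.0084 0.1296] x [ 0.0015 -0.0006 -1.    ] zang 170.0063934068407 F [-6.3781 -3.7838 24.1266] gap 0.016 q [-0.1369  0.3479 -0.2822  0.9391 -0.0004 -1.5333]
```

View pics/s17c.png

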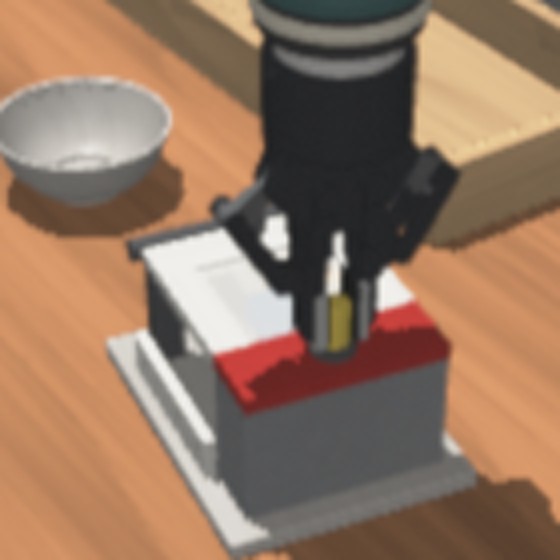

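```bash
python3 -m creep '0 0 0 0 0 0 0.01;0 0 0 0 0 0 0.01;0 0 0 0 0 0 0.01;0 0 0 0 0 0 0.01;0 0 0 0 0 0 0.01'
python3 - <<'E'
from h import *
info()
for n in('side','top'): cv2.imwrite(f'pics/{n}18.png',r.capture(n)[:,:,::-1])
a=cv2.imread('pics/side0.png');b=cv2.imread('pics/side18.png')
d=cv2.absdiff(a,b).max(2)
print('side bowl/spray/brush diff',d[140:175,185:215].max(),d[120:195,130:165].max(),d[230:260,330:420].max())
E
python3 -c "
from h import *
r.sign_off();info()"
```

```text
clock: 26.5
ee_pos: [0.5336, 0.0083, 0.1296]
orientation: [2.929, 1.569, -0.387]
contact_force: [-6.5, -3.6, 25.4]
finger_gap: 0.0162
t 26.5 pos [0.5336 0.0083 0.1296] x [ 0.0014 -0.0006 -1.    ] zang 170.00374279360912 F [-6.5295 -3.5668 25.4026] gap 0.0162 q [-0.1369  0.3479 -0.2822  0.9392 -0.0004 -1.5332]
side bowl/spray/brush diff 29 29 78
the job is handed in; nothing more can be done
the job is handed in; nothing more can be done
```

The job is handed in at about 26.5 s of the 72 s allowed; no verdict was reported, so success rests on my own checks.

**What I did:** I hung the comb on the bar and let go of it. I pushed the cover past upright and it sank onto its spring plunger. I then pushed the pin through the cover into the lock block, and I am still holding it down.

**Last checks:**
- **Pin depth:** the push met a hard stop with the tool at z = 0.1296 m, against about 0.130 m predicted for the pin home. That puts the tip about 35 mm deep, inferred from the tool height since the tip itself can't be seen.
- **Pin hold:** the upward force on the tool was steady at about 25 N, the grip gap was 16 mm on the handle, and the tool leaned less than 0.1°.
- **Cover:** it looked flush on the lock block in the side view with the pin pressed down.
- **Comb:** it was seen straddling the bar after release, and last seen clearly through the closed cover's window before the pin went in.

**What disagreed or was less clear:**
- **Sideways position:** the wrist camera put gripped objects about 1 mm off the tool axis, which the side view did not show. I corrected by about 1 mm both times. A side load of about 7 N remained at the end, so the pin may be leaning slightly on the edge of the hole.
- **Bystanders:** comparing the first and last side pictures, the bowl and spray can regions hardly changed. The brush region changed more (78 of 255 grey levels). I put this down to the arm's shadow, as nothing came near the brush, but I did not look at that picture to confirm it.

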